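# Hang the nested copper pans on one hook

## Robot

A 7-joint arm with a two-finger parallel gripper is mounted at the origin on the work surface. World frame = base frame: x ahead of the robot, y to its left, z up, the work surface at z = 0. Lengths are in m, angles in rad, forces in N, time in s.
With the tool pointing down it reaches from about 0.425 to 0.925 m from the base axis. Payload 6.8 kg.
Tool frame: the origin (TCP) lies midway between the tips of the shut fingers; the grasp point (between the pads) lies 19 mm behind it; z points along the fingers, y is the line along which they close (so a half turn about z gives the same grasp; the last joint's range is limited). The gripper opens to 85 mm and grips with 20 to 120 N. Pads are 22 mm wide; open, the fingers measure 114 mm over their backs; the gripper's body (76 mm by 85 mm) begins 54 mm behind the grasp point. The pads swing forward as they close: fully open they stand 13 mm farther back than shut.
Start: joints at [1.085, 0.477, 0.022, 1.555, -0.011, 1.109, -0.083], TCP at [0.249, -0.627, 0.231] pointing down, gripper open.
Joint ranges: [-2.96, 2.96], [-0.34, 2.1], [-1.41, 1.46], [0.24, 2.44], [-1.37, 4.51], [0.17, 1.92], [-2.96, 2.96]. Speed limits (rad/s): [2.39, 2.39, 3.14, 3.14, 3.14, 3.14, 3.14].

## Interface

Orientations are given as a unit quaternion [w, x, y, z].
In Python, from station import bot, imaging gives the robot as it stands.
- The arm moves only by the tool move_arm, never from a script. Its argument "commands" is a list that holds one entry, the list of rows, each a list of 7 numbers: the shift along the tool's x, y, z in m, then the turn, a rotation vector about the tool's x, y, z in degrees, then the finger opening in m, from 0 to 0.0854. In form: [[[x, y, z, rx, ry, rz, grip], ...]]. A call has 1 to 20 rows; each row shifts and turns the commanded pose from where the row before left it, along the tool's axes as they then stand; what a row does not reach is not made up. A row lasts 1/8 s, in which the tool goes at most 62.5 mm and 10.7 degrees, less where a joint would pass 70% of its speed; a pose out of reach is approached as far as the arm can. A call is refused whole if a number of a shift passes 0.0625 or a number of a turn 10.7, either way. A call with a gripper value outside its range is refused whole. The fingers move at their own pace and stop on an object; "squeeze" is the grip in N (left out, the last holds). Time passes only in rows, so rows that do not move let the fingers close. It gives the time, the measured TCP pose, the force, the opening and the grip force at its end, in the units of the state.
- bot.get_obs(): the state, without advancing time (a new reading comes with each control period).
- imaging.read_camera(name): name is "side" or "top" or "wrist"; returns the picture (400x640x3 uint8, red, green, blue); there is no depth.
- imaging.calibration(name): a dict with "intrinsics" (3x3 intrinsics, pixels), "k1" (the pictures are not rectified: a ray, as slopes to the right and down, at radius r is drawn at 1 + k1 r^2 times it, then the intrinsics apply), "extrinsics" (4x4, takes a point from camera to world coordinates); the wrist camera has in their place "mount" (4x4, takes a point from camera to tool coordinates, whose origin is the TCP and whose axes are the flange's). Camera axes: x right, y down, z forward; pixel columns grow to the right and rows downward; lengths in m; the calibration is good to about 2 mm. A picture is of the moment at which its call begins: read the wrist's pose just before it. calibration takes no time and is no camera call.
- bot.hand_in(): hands the job in; it is judged then, once.
The state is a dict: "t": time; "q": joint angles; "joint_vel": joint speeds; "joint_torque": joint torques, N m; "eef_pos": TCP position; "tool_rot": TCP orientation; "contact_force": force on the tool from outside, world axes, zero at the start; "torque": the same for the moment, N m; "gripper_width": opening from 0.0 (shut) to 1.0 (fully open); "grasp_force": force on a finger pad.
Only numpy, scipy, OpenCV 4.12 (cv2) and the standard library are available. Lean on these libraries where they do the work, as an engineer would, in place of code of your own. Each camera call takes 0.05 s, during which the arm holds its last target. There are 200 camera calls.

## Task

Take the three copper pans out of the drying rack and hang them all on the red hook by the slots in their handles, largest first, then medium, then small, mouths facing out, so that each nests inside the one behind. Before you take on the next pan, press each one back along the hook with a light, steady push until you feel it seat - the large one on the rubber buffer, the others eye against eye - but never force it, the copper and the hook bend easily. Leave the pans hanging freely and at rest, and leave the bowl, caddy and mug where they are.

Things in the scene. Friction and masses are not known exactly. Their poses are not given: they have to be found in the camera images.
- pan_large: The largest copper pan: straight-sided, 120 mm outside, 115 mm inside diameter, 26 mm deep, about 0.5 kg, loose, with a brass handle. It stands on edge in the rack, handle straight up. Origin: centre of the slot in the hanging eye at the handle's top. z up along the handle; x along the pan's axis, from the open mouth to the flat base; y across the handle. Origin 199 mm above the bench in the rack.
- pan_medium: The middle copper pan: straight-sided, 107 mm outside, 102 mm inside diameter, 26 mm deep, about 0.4 kg, loose, with a brass handle. It stands on edge in the rack, handle straight up. Origin: centre of the slot in the hanging eye at the handle's top. z up along the handle; x along the pan's axis, from the open mouth to the flat base; y across the handle. Origin 191 mm above the bench in the rack.
- pan_small: The smallest copper pan: straight-sided, 94 mm outside, 89 mm inside diameter, 26 mm deep, about 0.3 kg, loose, with a brass handle. It stands on edge in the rack, handle straight up. Origin: centre of the slot in the hanging eye at the handle's top. z up along the handle; x along the pan's axis, from the open mouth to the flat base; y across the handle. Origin 184 mm above the bench in the rack.
- large_mouth (a point): Centre of the large pan's open mouth, at x -19, z -110 mm in the pan's frame; all three pans have it there. All have the same eye: a plate 10 mm thick (x -5 to +5 mm), 24 mm wide, 42 mm high (z -20 to +22), with a slot 12 mm wide and 20 mm high (z -10 to +10) right through it along x. Base face at x +7 mm.
- medium_mouth (a point): Centre of the medium pan's mouth. Every pan: take the eye by its two side edges (24 mm apart, along y) from above, over its upper 30 mm. Keep the fingers forward of (on the mouth side of) the eye's back face, x +5 mm: the eye or buffer behind will touch that face. Below the eye the handle, 20 mm wide, slants forward to the rim.
- small_mouth (a point): Centre of the small pan's mouth. Every pan, hung and seated: origin 6 mm below the hook's axis, slot top on the rod. Seated origins in the hook's frame: large x -5, medium x -15, small x -25 mm (eye on buffer, then eye on eye); the bodies then nest with about 4 mm to spare all round.
- hook: The one hook, fixed to the board: level red vinyl-dipped rod, 8 mm thick. Origin on its axis at the buffer's front face, 215 mm above the bench. x along the rod towards the board, z up. From the origin it runs 54 mm to -x, then 10 mm more while turning up 7 mm to a round nose. Vinyl is grippy: a pan stays put until pushed. The rod springs 1 mm per 4 N or so near its end, less at the root.
- hook_tip (a point): Centre of the round nose (8 mm thick) at the hook's upturned free end: 64 mm in front of the hook's origin (x -64 mm) and 7 mm above it. To pass it, a pan's origin must be 1 to 6 mm above the hook's axis, and within 2 mm sideways; past it (origin at x -48 mm or so) let it down onto the rod before its body enters the pan behind.
- board: Dark upright wooden board, 90 mm wide, 18 mm thick, top edge 240 mm above the bench. Origin on the bench below its front face; x from the front face into the board, z up. A black rubber buffer, 18 mm diameter and 20 mm long, sticks out of its front round the hook's root and gives about 1 mm per 4 N of push.
- stand: Heavy steel stand fixed to the bench, carrying board and hook; foot plate 160 x 130 x 12 mm. Origin on the bench below the board's front face, axes as the board's.
- rack: Wooden drying rack fixed to the bench, 210 x 100 mm: rails along its x, three slots 60 mm apart, pegs up to 85 mm above the bench before and behind each. Origin: centre of its underside. Any pan may be in any slot, mouths to the rack's -x. Lift a pan 65 mm or more to clear the pegs, then take it out sideways (along y) so as not to hit the other handles.
- bowl: Copper bowl, 108 mm wide, 46 mm high, on the bench between rack and stand. Origin: centre of its underside. Leave alone.
- caddy: Round copper caddy with lid, 62 mm diameter, 75 mm high. Origin: centre of its underside. Leave alone.
- mug: Steel mug, 68 mm diameter, 75 mm high, handle on its +y side. Origin: centre of its underside. Leave alone.
There are look-alikes about, which are no part of the job. Several things have the shape of the stand; the one meant has the colours described above. What is shaped like the pan_small but turquoise is not meant.

How it is judged:
On the way, in this order (a step that is already met when the one before it is completed fails the run):
1. the large pan is on the hook and pushed back, with a felt but light push, until its eye seats against the rubber buffer (x of pan_large in the frame of hook between -0.007 and 0.0015 m and y of pan_large in the frame of hook between -0.003 and 0.003 m and z of pan_large in the frame of hook between -0.009 and 0.0065 m and x of large_mouth in the frame of hook below -0.015 m and angle between pan_large's own z axis and vertical below 0.09 rad and angle between the x axis of pan_large and the x axis of hook, either way round below 0.12 rad and contact force between pan_large and board above 0.7 N), for 0.1 s.
2. the medium pan is on the hook and pushed back, with a felt but light push, until its eye seats against the eye of the large pan, nested inside the pan behind (x of pan_medium in the frame of hook between -0.0175 and -0.0085 m and y of pan_medium in the frame of hook between -0.003 and 0.003 m and z of pan_medium in the frame of hook between -0.009 and 0.0065 m and x of medium_mouth in the frame of hook below -0.025 m and angle between pan_medium's own z axis and vertical below 0.09 rad and angle between the x axis of pan_medium and the x axis of hook, either way round below 0.12 rad and contact force between pan_medium and pan_large above 0.7 N), for 0.1 s.
3. the small pan is on the hook and pushed back, with a felt but light push, until its eye seats against the eye of the medium pan, nested inside the pan behind (x of pan_small in the frame of hook between -0.028 and -0.0185 m and y of pan_small in the frame of hook between -0.003 and 0.003 m and z of pan_small in the frame of hook between -0.009 and 0.0065 m and x of small_mouth in the frame of hook below -0.035 m and angle between pan_small's own z axis and vertical below 0.09 rad and angle between the x axis of pan_small and the x axis of hook, either way round below 0.12 rad and contact force between pan_small and pan_medium above 0.7 N), for 0.1 s.
At the end, for the whole second after the job is handed in: All three pans hang at rest on the rod by their slot tops (origins 4 to 9 mm below its axis, within 3 mm sideways), upright within 5 deg, square to the hook within 7 deg, each eye home within 3 mm: large on the buffer, medium on large, small on medium (x of pan_large in the frame of hook between -0.007 and -0.002 m and y of pan_large in the frame of hook between -0.003 and 0.003 m and z of pan_large in the frame of hook between -0.009 and -0.004 m and x of large_mouth in the frame of hook below -0.015 m and angle between each of pan_large, pan_medium, pan_small's own z axis and vertical below 0.09 rad and angle between the x axis of each of pan_large, pan_medium, pan_small and the x axis of hook, either way round below 0.12 rad and linear speed of each of pan_large, pan_medium, pan_small below 0.03 m/s and x of pan_medium in the frame of hook between -0.0175 and -0.012 m and y of pan_medium in the frame of hook between -0.003 and 0.003 m and z of pan_medium in the frame of hook between -0.009 and -0.004 m and x of medium_mouth in the frame of hook below -0.025 m and x of pan_small in the frame of hook between -0.028 and -0.022 m and y of pan_small in the frame of hook between -0.003 and 0.003 m and z of pan_small in the frame of hook between -0.009 and -0.004 m and x of small_mouth in the frame of hook below -0.035 m); the robot touches nothing.
It fails at once if a pan is forced against the buffer or its board with more than 20 N (contact force between any of pan_large, pan_medium, pan_small and board above 20 N).
It fails at once if a pan is forced against the hook with more than 20 N (contact force between any of pan_large, pan_medium, pan_small and hook above 20 N).
It fails at once if a pan is forced against another pan with more than 20 N (contact force between pan_large and pan_medium above 20 N or contact force between any of pan_medium, pan_large and pan_small above 20 N).
It fails at once if the bowl, the caddy or the mug is shifted by more than 20 mm (distance of any of bowl, caddy, mug from where it was at the start of the episode above 0.02 m).
It also fails if it takes over 72 s, if anything falls off the work surface, if the arm or the gripper's body presses on something with over 40 N, if the wrist force passes 120 N, or if a joint passes its speed limit or range.

## Working session

There is one attempt and no reset: what is moved stays moved. The work goes in short steps, Python scripts to look and compute and a tool call to move; the robot and the scene stay as the last step left them, time stands still between calls to the robot, and variables do not carry over. Pictures are saved under pics/ and viewed, at most 10 in all, crops included, and the job is handed in when it is done.

Besides the shell and the picture viewer there is one more tool, called after "Request:" in YAML: its name, and indented under it one key for each argument. move_arm: Moves the arm, as the interface text tells. Its arguments: {"type":"object","properties":{"commands":{"type":"array","items":{"type":"array","items":{"type":"array","items":{"type":"number"}}}},"squeeze":{"type":"number"}},"required":["commands"]}

```bash
mkdir -p pics; python3 - <<'E'
from station import bot, imaging
import cv2,numpy as np
o=bot.get_obs();print(o)
for n in["side","top"]:
    im=imaging.read_camera(n);cv2.imwrite(f"pics/{n}0.png",im[:,:,::-1])
    c=imaging.calibration(n);print(n,{k:np.round(v,4).tolist() for k,v in c.items()})
print(imaging.calibration("wrist"))
E
```

```text
{'t': 0.0, 'q': array([ 1.08489075,  0.47781619,  0.02237467,  1.55646887, -0.01152303,
        1.10928773, -0.08309939]), 'joint_vel': array([ 0.00174385,  0.00017175,  0.00072421, -0.0006359 ,  0.00034439,
       -0.00044729,  0.00124942]), 'joint_torque': array([-9.32926099e-06, -5.96441674e+01,  1.60841670e+00, -2.81189561e+01,
        1.27169615e-02,  9.37143923e-03,  2.29093740e-05]), 'eef_pos': array([ 0.24874577, -0.62685137,  0.23030825]), 'tool_rot': array([-8.94370242e-04,  9.82212252e-01,  1.87771764e-01, -2.39148118e-04]), 'contact_force': array([ 0.14797705, -0.7419964 ,  0.16772268]), 'torque': array([ 0.05084427, -0.05983393,  0.00378693]), 'grasp_force': 0.0, 'gripper_width': 1.0020816515685829}
side {'intrinsics': [[517.3962, 0.0, 320.0834], [0.0, 517.3962, 206.0871], [0.0, 0.0, 1.0]], 'k1': -0.1664, 'extrinsics': [[-0.9961, -0.0679, 0.0559, 0.4585], [-0.0855, 0.5975, -0.7973, 1.0636], [0.0207, -0.799, -0.601, 0.9628], [0.0, 0.0, 0.0, 1.0]]}
top {'intrinsics': [[499.9712, 0.0, 327.4958], [0.0, 499.9712, 204.8985], [0.0, 0.0, 1.0]], 'k1': -0.0637, 'extrinsics': [[-0.0141, -0.9986, 0.0513, 0.4741], [-0.9998, 0.0134, -0.0144, -0.0514], [0.0137, -0.0515, -0.9986, 1.3536], [0.0, 0.0, 0.0, 1.0]]}
{'intrinsics': array([[290.71812491,   0.        , 321.59535073],
       [  0.        , 290.71812491, 200.54768196],
       [  0.        ,   0.        ,   1.        ]]), 'k1': -0.020077949720131688, 'mount': array([[-5.22135361e-04, -9.48140457e-01, -3.17851225e-01,
         8.23285368e-02],
       [ 9.99999797e-01, -3.79248317e-04, -5.11417198e-04,
        -5.43924736e-04],
       [ 3.64350794e-04, -3.17851427e-01,  9.48140463e-01,
        -1.41491537e-01],
       [ 0.00000000e+00,  0.00000000e+00,  0.00000000e+00,
         1.00000000e+00]])}
```

View pics/side0.png

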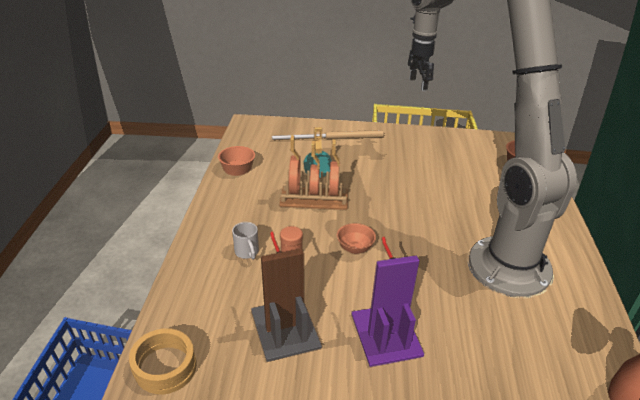

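View pics/top0.png

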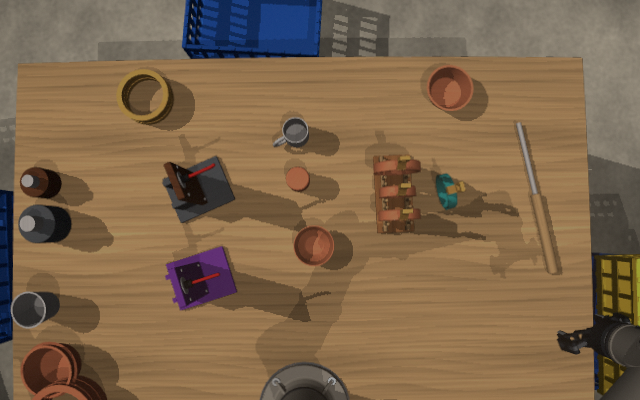

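Two stands with red hooks: the brown wooden board with grey foot (top 200,185; side 285,300) and a purple one (top 200,278; side 390,310). The brown one fits the description of a dark wooden board on steel. There are three copper pans in the rack (top 400,190), and a turquoise decoy beside it (448,190). Next I'll look at enlarged crops.

```bash
python3 - <<'E'
import cv2,numpy as np
t=cv2.imread("pics/top0.png");s=cv2.imread("pics/side0.png")
def crop(im,x,y,w,h,W,H):return cv2.resize(im[y:y+h,x:x+w],(W,H),interpolation=cv2.INTER_CUBIC)
a=crop(t,360,145,100,100,400,300*4//3)[:300] if 0 else crop(t,360,145,100,75+25,400,400)
m=np.vstack([np.hstack([crop(t,360,145,100,75,400,300),crop(t,150,150,100,75,400,300)]),
             np.hstack([crop(s,265,120,100,75,400,300),crop(s,235,225,100,75,400,300)])])
cv2.imwrite("pics/m1.png",m)
E
```

```text
(no output)
```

View pics/m1.png

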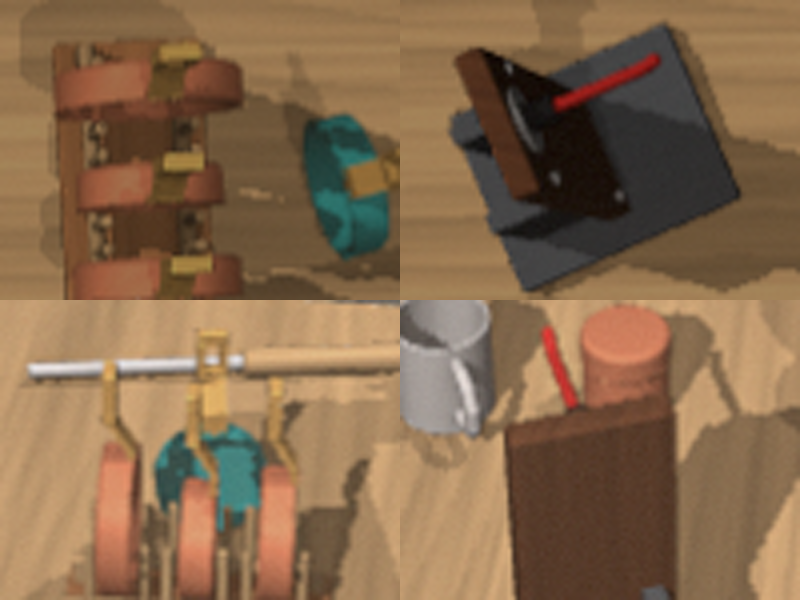

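The crops confirm it. The brown board on the grey foot carries the red rod, with its root at top px (189,176) and nose at (214,165). Eye tops are at (405,157), (406,185) and (408,211). By width these are large (far), small (middle) and medium (near). The turquoise pan lies outside the rack.

```bash
cat > h.py <<'E'
from station import bot, imaging
import numpy as np, cv2
from scipy.spatial.transform import Rotation as R
def T_tool(o):
    T=np.eye(4);q=o['tool_rot'];T[:3,:3]=R.from_quat([q[1],q[2],q[3],q[0]]).as_matrix();T[:3,3]=o['eef_pos'];return T
def cam(n,o=None):
    c=imaging.calibration(n)
    E=c['extrinsics'] if n!='wrist' else T_tool(o)@c['mount']
    return c['intrinsics'],c['k1'],np.array(E)
def ray(C,uv):
    K,k,E=C
    p=cv2.undistortPoints(np.array([[uv]],float),K,np.array([k,0,0,0.]))[0,0]
    d=E[:3,:3]@np.array([p[0],p[1],1]);return E[:3,3],d/np.linalg.norm(d)
def atz(C,uv,z):
    o,d=ray(C,uv);return o+d*(z-o[2])/d[2]
def proj(C,P):
    K,k,E=C;P=np.atleast_2d(P);Q=(P-E[:3,3])@E[:3,:3]
    return cv2.projectPoints(Q,np.zeros(3),np.zeros(3),K,np.array([k,0,0,0.]))[0][:,0]
def tri(*obs):
    A=0;b=0
    for C,uv in obs:
        o,d=ray(C,uv);M=np.eye(3)-np.outer(d,d);A=A+M;b=b+M@o
    return np.linalg.solve(A,b)
def pos():
    o=bot.get_obs();T=T_tool(o);e=T[:3,:3]
    print('t',round(o['t'],2),'p',np.round(T[:3,3],4),'yaw x',round(np.degrees(np.arctan2(e[1,0],e[0,0])),2),'z',np.round(e[:,2],4),'F',np.round(o['contact_force'],2),'g',o['gripper_width'],o['grasp_force']);return o
E
python3 - <<'E'
from h import *
t=cam('top');s=cam('side')
for n,uv,z in[('large',(405,157.5),.221),('small',(405.75,185),.206),('med',(407.75,211),.213),('root',(188.75,175.75),.217),('nose',(214,165.2),.224),('caddy',(298,179),.075),('mug',(295,131),.075),('bowl',(314,245),.046)]:
    P=atz(t,uv,z);print(n,P.round(4),'side px',proj(s,P).round(1))
print(tri((t,(214,165.2)),(s,(271.75,233.3))))
E
```

```text
large [ 0.6386 -0.2467  0.221 ] side px [[291.7 136.5]]
small [ 0.5767 -0.2496  0.206 ] side px [[312.8 141.8]]
med [ 0.5163 -0.2516  0.213 ] side px [[333.6 140.6]]
root [0.6035 0.2485 0.217 ] side px [[278.  252.3]]
nose [0.626 0.189 0.224] side px [[271.9 231.4]]
caddy [0.6074 0.0049 0.075 ] side px [[291.7 230.9]]
mug [0.7321 0.0114 0.075 ] side px [[245.5 229.1]]
bowl [ 0.4371 -0.0336  0.046 ] side px [[355.  234.5]]
[0.62648563 0.19001085 0.21921499]
```

```bash
cat >> h.py <<'E'
def plan(p,yaw,o=None):
    "turn (deg, tool axes, done first) then shift (tool axes after the turn)"
    o=o or bot.get_obs();T=T_tool(o);a=np.radians(yaw)
    G=np.array([[np.cos(a),np.sin(a),0],[np.sin(a),-np.cos(a),0],[0,0,-1]])
    rv=R.from_matrix(T[:3,:3].T@G).as_rotvec(degrees=True);d=G.T@(np.array(p)-T[:3,3])
    n=int(np.ceil(np.abs(d).max()/.058)) or 1
    print('turn',rv.round(2),'shift mm',(d*1e3).round(1),'rows',n,'each',(d*1e3/n).round(2))
E
python3 -c "
from h import *
pos();plan((.577,-.249,.345),2.3)"
```

```text
t 0.1 p [ 0.2488 -0.6269  0.2304] yaw x 21.65 z [-7.0e-04  1.5e-03 -1.0e+00] F [ 1.1  -0.76  0.64] g 0.9990234663899521 0.0
turn [-0.09  0.02 19.35] shift mm [ 343.2 -364.4 -114.6] rows 7 each [ 49.02 -52.06 -16.37]
```

Request:
move_arm:
  commands:
    - [[0,0,-0.02,0,0,9.7,0.06],[0,0,-0.04,0,0,9.65,0.06],[0.038,-0.0405,-0.006,0,0,0,0.06],[0.038,-0.0405,-0.006,0,0,0,0.06],[0.038,-0.0405,-0.006,0,0,0,0.06],[0.038,-0.0405,-0.006,0,0,0,0.06],[0.038,-0.0405,-0.006,0,0,0,0.06],[0.038,-0.0405,-0.006,0,0,0,0.06],[0.038,-0.0405,-0.006,0,0,0,0.06],[0.038,-0.0405,-0.006,0,0,0,0.06],[0.039,-0.0405,-0.006,0,0,0,0.06],[0,0,0,0,0,0,0.06],[0,0,0,0,0,0,0.06]]

```text
t: 1.72
eef_pos: [0.5767, -0.2498, 0.3447]
tool_rot: [0.0, 1.0, 0.02, -0.001]
contact_force: [0.1, -1.3, 0.4]
gripper_width: 0.701
grasp_force: 0.0
```

```bash
python3 - <<'E'
from h import *
o=pos();im=imaging.read_camera('wrist')[:,:,::-1];cv2.imwrite('pics/w1.png',im)
C=cam('wrist',o);print(proj(C,[[.6386,-.2467,.221],[.5767,-.2496,.206],[.5163,-.2516,.213]]).round(1))
E
```

```text
t 1.73 p [ 0.5767 -0.2498  0.3447] yaw x 2.3 z [-1.3e-03 -3.0e-04 -1.0e+00] F [ 0.14 -1.35  0.41] g 0.7010895716349703 0.0
[[321.8 126.9]
 [322.2 189.1]
 [321.8 246.4]]
```

View pics/w1.png

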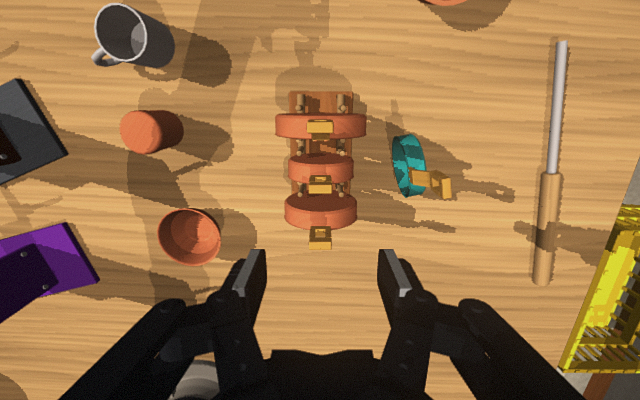

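Wrist view: the eyes are at about (320,127) large, (320,188) small and (320,239) medium. I'll enlarge it to get the edges.

```bash
python3 - <<'E'
import cv2,numpy as np
im=cv2.imread('pics/w1.png')[110:260,270:370]
cv2.imwrite('pics/w1c.png',cv2.resize(im[:, :],(400,600),interpolation=cv2.INTER_NEAREST))
E
```

```text
(no output)
```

View pics/w1c.png

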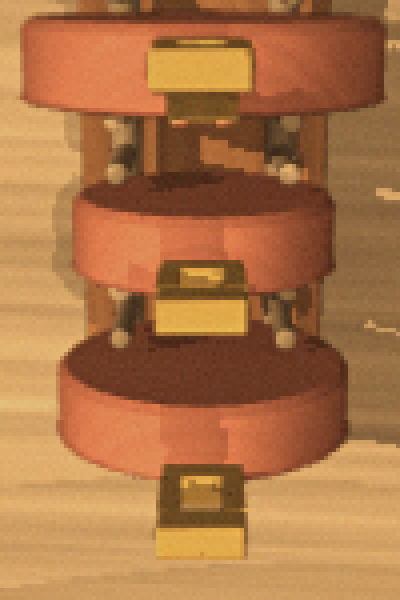

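```bash
python3 - <<'E'
from h import *
o=pos();C=cam('wrist',o)
P={}
for n,uv,z,w in[('large',(320.2,127.8),.221,26.4),('small',(320.5,189.5),.206,23.5),('med',(320.4,245.7),.213,22.7)]:
    P[n]=atz(C,uv,z);a=atz(C,(uv[0]-w/2,uv[1]),z);b=atz(C,(uv[0]+w/2,uv[1]),z);print(n,P[n].round(4),'width',np.linalg.norm(a-b).round(4))
d=P['large']-P['med'];print('yaw',np.degrees(np.arctan2(d[1],d[0])),np.linalg.norm(d[:2]))
y=np.radians(2);u=np.array([np.cos(y),np.sin(y),0])
p=P['large']-.007*u; plan((p[0],p[1],.230),2.0)
E
```

```text
t 1.77 p [ 0.5762 -0.2507  0.3448] yaw x 2.2 z [-1.3e-03 -5.0e-04 -1.0e+00] F [-0.31 -0.42 -0.14] g 0.6981401108088555 0.0
large [ 0.6373 -0.2463  0.221 ] width 0.0235
small [ 0.5758 -0.2488  0.206 ] width 0.0236
med [ 0.5166 -0.2509  0.213 ] width 0.0238
yaw 2.167379059100085 0.120795359462067
turn [0.02 0.08 0.2 ] shift mm [ 54.2  -2.2 114.8] rows 2 each [27.1 -1.1 57.4]
```

Request:
move_arm:
  commands:
    - [[0.027,-0.0015,0.03,0,0,0,0.06],[0.0267,-0.0015,0.03,0,0,0,0.06],[0,0,0.035,0,0,0,0.06],[0,0,0.035,0,0,0,0.05],[0,0,0.0228,0,0,0,0.05],[0,0,0,0,0,0,0.05],[0,0,0,0,0,0,0.02],[0,0,0,0,0,0,0.01],[0,0,0,0,0,0,0.01],[0,0,0,0,0,0,0.01],[0,0,0,0,0,0,0.01]]
  squeeze: 45

```text
t: 3.15
eef_pos: [0.6316, -0.2453, 0.1942]
tool_rot: [0.001, 1.0, 0.02, 0.001]
contact_force: [0.0, -2.2, 6.0]
gripper_width: 0.271
grasp_force: 45.2
```

```bash
python3 - <<'E'
from h import *
o=pos();im=imaging.read_camera('wrist')[:,:,::-1];cv2.imwrite('pics/w2.png',im)
pos()
E
```

```text
t 3.15 p [ 0.6316 -0.2453  0.1942] yaw x 2.27 z [ 0.0028 -0.0017 -1.    ] F [ 0.02 -2.18  6.04] g 0.27091798561970437 45.244415402412415
t 3.2 p [ 0.6316 -0.2452  0.1942] yaw x 2.27 z [ 0.0029 -0.0016 -1.    ] F [ 0.56 -1.9   5.95] g 0.26687910666958553 45.24347484111786
```

View pics/w2.png

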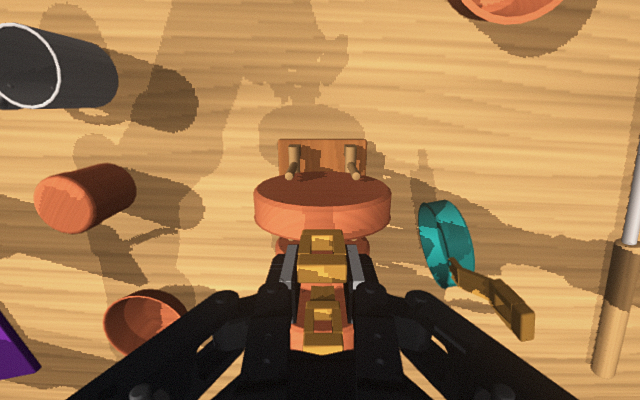

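Gripped: the top face of the eye is at about rows 252–282 between the pads, at columns 298–346. I'll check the offset of its back edge from the TCP.

```bash
python3 - <<'E'
from h import *
im=cv2.imread('pics/w2.png')
print([tuple(im[r,322]) for r in range(226,292,3)])
o=pos();C=cam('wrist',o);T=T_tool(o)
for r in (250,253,280,283):print(r,((atz(C,(321,r),.221)-T[:3,3])@T[:3,:3]).round(4))
print('pad corners', proj(C,[(T@[11e-3,s*.012,z,1])[:3] for z in(-.035,-.025,-.003) for s in(-1,1)]).round(0).tolist())
print('flex', R.from_matrix(T[:3,:3]).as_quat())
E
```

```text
[(np.uint8(68), np.uint8(111), np.uint8(209)), (np.uint8(46), np.uint8(88), np.uint8(148)), (np.uint8(32), np.uint8(78), np.uint8(117)), (np.uint8(62), np.uint8(135), np.uint8(194)), (np.uint8(92), np.uint8(198), np.uint8(243)), (np.uint8(53), np.uint8(125), np.uint8(181)), (np.uint8(54), np.uint8(127), np.uint8(183)), (np.uint8(56), np.uint8(129), np.uint8(182)), (np.uint8(43), np.uint8(91), np.uint8(140)), (np.uint8(35), np.uint8(63), np.uint8(120)), (np.uint8(34), np.uint8(82), np.uint8(117)), (np.uint8(38), np.uint8(80), np.uint8(116)), (np.uint8(38), np.uint8(83), np.uint8(120)), (np.uint8(62), np.uint8(141), np.uint8(200)), (np.uint8(85), np.uint8(190), np.uint8(239)), (np.uint8(83), np.uint8(190), np.uint8(238)), (np.uint8(87), np.uint8(194), np.uint8(239)), (np.uint8(52), np.uint8(121), np.uint8(171)), (np.uint8(54), np.uint8(125), np.uint8(176)), (np.uint8(65), np.uint8(108), np.uint8(199)), (np.uint8(56), np.uint8(99), np.uint8(166)), (np.uint8(36), np.uint8(81), np.uint8(117))]
t 3.2 p [ 0.6316 -0.2452  0.1942] yaw x 2.27 z [ 0.0029 -0.0016 -1.    ] F [ 0.56 -1.9   5.95] g 0.26687910666958553 45.24347484111786
250 [ 0.0206 -0.001  -0.0267]
253 [ 0.0191 -0.001  -0.0267]
280 [ 0.0052 -0.001  -0.0268]
283 [ 0.0036 -0.001  -0.0268]
pad corners [[295.0, 279.0], [352.0, 279.0], [297.0, 267.0], [349.0, 267.0], [300.0, 245.0], [346.0, 245.0]]
flex [9.99802370e-01 1.98107611e-02 1.42625913e-03 8.48340013e-04]
```

The top face spans tool x of about 4 to 13.5 mm, so the pan origin is at tool x of about +8.8 mm. The pads end about 2.5 mm forward of the back face, which is good. Next: lift, move out sideways and turn.

Request:
move_arm:
  commands:
    - [[0,0,-0.01,0,0,0,0.01],[0,0,-0.025,0,0,0,0.01],[0,0,-0.03,0,0,0,0.01],[0,0,-0.025,0,0,0,0.01],[0,-0.02,-0.005,0,0,0,0.01],[0,-0.04,0,0,0,0,0.01],[0,-0.045,0,0,0,0,0.01],[0,-0.03,0,0,0,0,0.01],[0,0,0,0,0,-6,0.01],[0,0,0,0,0,-10.2,0.01],[0,0,0,0,0,-10.2,0.01],[0,0,0,0,0,-10.2,0.01],[0,0,0,0,0,-10.2,0.01],[0,0,0,0,0,-10.2,0.01],[0,0,0,0,0,-10.2,0.01],[0,0,0,0,0,-10.2,0.01],[0,0,0,0,0,-10.2,0.01],[0,0,0,0,0,-10.2,0.01],[0,0,0,0,0,-10.2,0.01],[0,0,0,0,0,0,0.01]]

```text
t: 5.7
eef_pos: [0.6242, -0.1077, 0.2861]
tool_rot: [-0.001, 0.571, 0.821, -0.0]
contact_force: [-0.0, -0.4, -4.7]
gripper_width: 0.27
grasp_force: 44.7
```

```bash
python3 - <<'E'
from h import *
o=pos();u=np.array([-.354,.935,0])
p=np.array([.6035,.2485,0])-.104*u-.0088*u
plan((p[0],p[1],.27),110.7)
E
```

```text
t 5.7 p [ 0.6242 -0.1077  0.2861] yaw x 110.31 z [-0.0027  0.0013 -1.    ] F [-0.02 -0.41 -4.67] g 0.27017197780475444 44.71421420574188
turn [-0.12 -0.12 -0.39] shift mm [227.7 106.6  16.1] rows 4 each [56.92 26.66  4.01]
```

Request:
move_arm:
  commands:
    - [[0.025,0.012,0,0,0,-0.4,0.01],[0.05,0.0235,0,0,0,0,0.01],[0.05,0.0235,0,0,0,0,0.01],[0.05,0.0235,0,0,0,0,0.01],[0.037,0.017,0.006,0,0,0,0.01],[0.0157,0.007,0.01,0,0,0,0.01],[0,0,0,0,0,0,0.01],[0,0,0,0,0,0,0.01],[0,0,0,0,0,0,0.01]]

```text
t: 6.82
eef_pos: [0.6451, 0.1389, 0.2718]
tool_rot: [0.0, 0.57, 0.822, -0.0]
contact_force: [0.3, -0.2, -4.4]
gripper_width: 0.27
grasp_force: 44.8
```

```bash
python3 - <<'E'
from h import *
o=pos();im=imaging.read_camera('wrist')[:,:,::-1];cv2.imwrite('pics/w3.png',im)
s=imaging.read_camera('side')[:,:,::-1];cv2.imwrite('pics/s3.png',s)
cv2.imwrite('pics/w3c.png',cv2.resize(im[60:300,220:420],(667,600)[:2] if 0 else (500,600),interpolation=cv2.INTER_CUBIC))
C=cam('wrist',o);print(proj(C,[[.6035,.2485,.215],[.626,.189,.222]]))
E
```

```text
t 6.83 p [0.6451 0.1389 0.2718] yaw x 110.49 z [ 5.e-04 -1.e-03 -1.e+00] F [ 0.33 -0.23 -4.37] g 0.2702150350291882 44.77046728134155
[[319.67548256  43.60683276]
 [320.24511641 149.47205683]]
```

View pics/w3c.png

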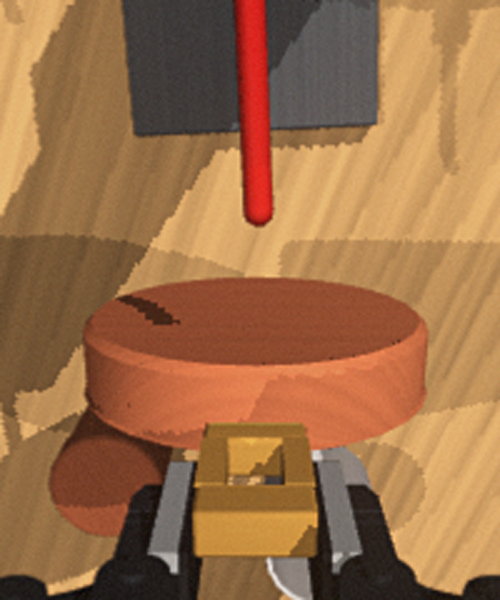

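The rod comes straight towards the pan with its nose at px ~(323,145), and the eye's top face is centred at px ~(322.4,269). I'll segment the red rod.

```bash
cat >> h.py <<'E'
def rod(f,o,zax=.215,r0=20,rn=130):
    im=cv2.imread(f).astype(int);m=(im[:,:,2]>110)&(im[:,:,1]<60)&(im[:,:,0]<60)
    C=cam('wrist',o);T=T_tool(o);out=[]
    ys=np.where(m[:,280:370].any(1))[0];print('red rows',ys.min(),ys.max())
    for r in range(max(r0,ys.min()),min(ys.max(),rn)):
        c=np.where(m[r,280:370])[0]+280
        out.append(atz(C,((c.min()+c.max())/2,r),zax))
    P=np.array(out);k=np.polyfit(P[:,1],P[:,0],1)   # x as a function of y
    print('rod yaw',np.degrees(np.arctan2(1,k[0])),'ends',P[0].round(4),P[-1].round(4))
    return P,k,C,T
E
python3 - <<'E'
from h import *
o=pos();P,k,C,T=rod('pics/w3.png',o)
im=cv2.imread('pics/w3.png')
print([im[r,320].tolist() for r in range(0,60,4)])
print([im[r,323].tolist() for r in range(136,154,2)])
L=lambda p:((p-T[:3,3])@T[:3,:3]).round(4)
print('rod in tool',L(P[0]),L(P[-1]))
for r in(149,151):print('nose front',atz(C,(323.2,r),.222).round(4))
zt=T[2,3]+.0048+.022
g=cv2.cvtColor(im,cv2.COLOR_BGR2GRAY)
for r in(262,270,278):
    print(r,im[r,290:356:3,2].tolist())
for u,r in((298,255),(346.8,255),(298,281),(346.8,281)):print(L(atz(C,(u,r),zt)))
E
```

```text
t 6.92 p [0.645  0.1397 0.2718] yaw x 110.55 z [ 6.e-04 -4.e-04 -1.e+00] F [ 0.1  -0.01 -3.76] g 0.2701180391508239 44.77129429578781
red rows 37 252
rod yaw 112.9384418137633 ends [0.601  0.2523 0.215 ] [0.6225 0.2019 0.215 ]
[[47, 48, 52], [19, 21, 24], [14, 13, 18], [21, 24, 26], [16, 18, 24], [30, 29, 32], [30, 32, 37], [28, 26, 32], [26, 28, 31], [18, 20, 100], [20, 22, 133], [27, 31, 217], [30, 34, 218], [32, 36, 217], [31, 38, 220]]
[[32, 46, 228], [35, 46, 229], [36, 44, 229], [35, 43, 228], [40, 49, 231], [34, 43, 212], [24, 32, 157], [43, 73, 134], [97, 157, 203]]
rod in tool [ 0.1209 -0.0017  0.0568] [0.0662 0.0008 0.0568]
nose front [0.6275 0.1907 0.222 ]
nose front [0.628  0.1895 0.222 ]
262 [115, 127, 32, 146, 142, 143, 142, 141, 145, 143, 143, 142, 144, 143, 150, 145, 147, 143, 146, 64, 122, 119]
270 [121, 48, 43, 204, 202, 202, 204, 206, 208, 206, 210, 207, 208, 212, 212, 209, 213, 216, 142, 76, 38, 119]
278 [120, 25, 32, 198, 196, 200, 200, 197, 201, 202, 203, 200, 203, 204, 207, 208, 144, 129, 136, 36, 40, 120]
[ 0.0185 -0.0101 -0.0268]
[ 0.0185  0.0116 -0.0268]
[ 0.005  -0.0104 -0.0268]
[ 0.005   0.012  -0.0268]
```

Rod yaw is 113°, the root is at about (0.601, 0.2525) and the nose front is 68 mm ahead of it, which matches the spec. Next I'll align and go down to slot height.

```bash
cat >> h.py <<'E'
U=np.array([-.3907,.9205,0]);V=np.array([.9205,.3907,0]);H=np.array([.6011,.2526,.215])
def hk(X,Z,ox,oy,oz,Y=0):
    "TCP for pan origin at X,Y,Z (mm) in hook; ox,oy,oz: pan origin from TCP along u,v,up (mm)"
    p=H+((X-ox)*U+(-Y-oy)*V)*1e-3;p[2]+=(Z-oz)*1e-3;plan(p,113)
E
python3 -c "
from h import *
pos();hk(-92,3.5,8.8,.7,4.8)"
```

```text
t 6.92 p [0.645  0.1397 0.2718] yaw x 110.55 z [ 6.e-04 -4.e-04 -1.e+00] F [ 0.1  -0.01 -3.76] g 0.2701180391508239 44.77129429578781
turn [ 0.02  0.04 -2.45] shift mm [20.3  3.  58.1] rows 2 each [10.14  1.51 29.07]
```

Request:
move_arm:
  commands:
    - [[0,0,0,0,0,-2.45,0.01],[0.01,0.0015,0.02,0,0,0,0.01],[0.0103,0.0015,0.025,0,0,0,0.01],[0,0,0.0131,0,0,0,0.01],[0,0,0,0,0,0,0.01],[0,0,0,0,0,0,0.01],[0,0,0,0,0,0,0.01]]

```text
t: 7.8
eef_pos: [0.6401, 0.1609, 0.2144]
tool_rot: [0.001, 0.551, 0.834, 0.001]
contact_force: [0.4, -0.4, -3.6]
gripper_width: 0.272
grasp_force: 44.8
```

```bash
python3 - <<'E'
from h import *
o=pos();im=imaging.read_camera('wrist')[:,:,::-1];cv2.imwrite('pics/w4.png',im)
s=imaging.read_camera('side')[:,:,::-1]
m=np.hstack([cv2.resize(im[60:300,240:400],(400,600),interpolation=cv2.INTER_CUBIC),cv2.resize(s[195:285,240:300],(400,600),interpolation=cv2.INTER_CUBIC)])
cv2.imwrite('pics/m4.png',m)
P,k,C,T=rod('pics/w4.png',o,rn=120)
for p in(P[0],P[-1]):print('rod tool',((p-T[:3,3])@T[:3,:3]).round(4))
hk(-92,3.5,8.8,.7,4.8)
E
```

```text
t 7.8 p [0.6401 0.1609 0.2144] yaw x 113.1 z [ 1.8e-03  4.0e-04 -1.0e+00] F [ 0.39 -0.36 -3.55] g 0.2716766962348256 44.77654069662094
red rows 65 213
rod yaw 114.00566169507047 ends [0.601  0.2515 0.215 ] [0.6109 0.2305 0.215 ]
rod tool [ 0.0986 -0.0004 -0.0006]
rod tool [ 0.0754  0.0004 -0.0006]
turn [0.08 0.02 0.11] shift mm [-1.3 -0.6  0.5] rows 1 each [-1.26 -0.57  0.51]
```

View pics/m4.png

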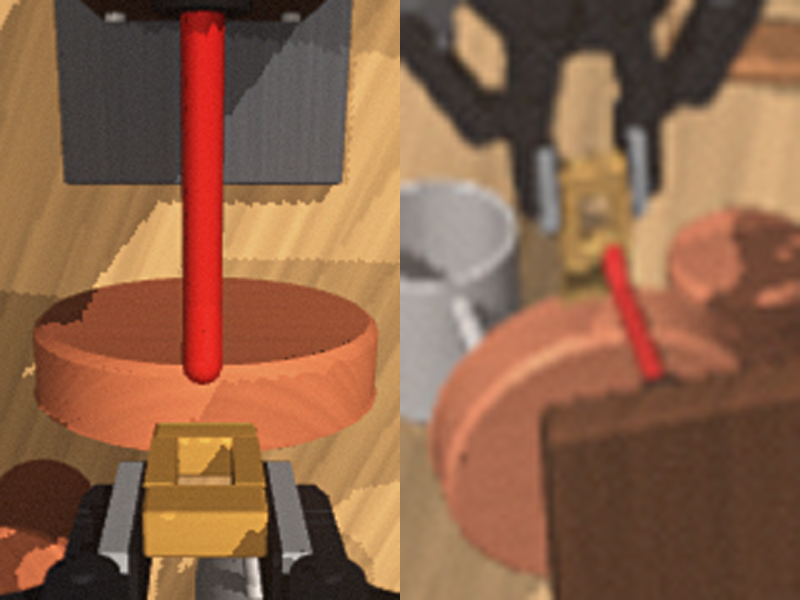

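Slot and rod line up in the wrist view (slot centre x≈204, rod ≈203 in the crop). I'll advance past the nose.

Request:
move_arm:
  commands:
    - [[0.004,-0.0004,0.0005,0,0,0,0.01],[0.006,0,0,0,0,0,0.01],[0.006,0,0,0,0,0,0.01],[0.006,0,0,0,0,0,0.01],[0.006,0,0,0,0,0,0.01],[0.006,0,0,0,0,0,0.01],[0.006,0,0,0,0,0,0.01],[0.003,0,0,0,0,0,0.01],[0,0,0,0,0,0,0.01],[0,0,0,0,0,0,0.01]]

```text
t: 9.15
eef_pos: [0.6223, 0.2001, 0.2129]
tool_rot: [0.0, 0.551, 0.834, -0.0]
contact_force: [-0.3, -0.6, -4.6]
gripper_width: 0.269
grasp_force: 44.8
```

```bash
python3 - <<'E'
from h import *
o=pos();im=imaging.read_camera('wrist')[:,:,::-1];cv2.imwrite('pics/w5.png',im)
hk(-48,3.5,8.8,.7,4.8);hk(-48,-4.5,8.8,.7,4.8)
P,k,C,T=rod('pics/w5.png',o,r0=60,rn=230)
for p in(P[0],P[-1]):print('rod tool',((p-T[:3,3])@T[:3,:3]).round(4))
E
```

```text
t 9.15 p [0.6223 0.2001 0.2129] yaw x 113.12 z [ 1.e-04 -3.e-04 -1.e+00] F [-0.33 -0.64 -4.65] g 0.2688188974454748 44.771976470947266
turn [-0.    0.01  0.11] shift mm [-0.1  0.3 -0.9] rows 1 each [-0.09  0.34 -0.86]
turn [-0.    0.01  0.11] shift mm [-0.1  0.3  7.1] rows 1 each [-0.09  0.34  7.14]
red rows 74 289Traceback (most recent call last):
  File "<stdin>", line 4, in <module>
  File "h.py", line 40, in rod
    out.append(atz(C,((c.min()+c.max())/2,r),zax))
                       ~~~~~^^
    return umr_minimum(a, axis, None, out, keepdims, initial, where)
ValueError: zero-size array to reduction operation minimum which has no identity
```

Request:
move_arm:
  commands:
    - [[0,0,0.003,0,0,0,0.01],[0,0,0.003,0,0,0,0.01],[0.004,0,0,0,0,0,0.01],[0.008,0,0,0,0,0,0.01],[0.009,0,0,0,0,0,0.01],[0.008,0,0,0,0,0,0.01],[0.006,0,0,0,0,0,0.01],[0.003,0,0,0,0,0,0.01],[0,0,0,0,0,0,0.01],[0,0,0,0,0,0,0.01]]

```text
t: 10.45
eef_pos: [0.6074, 0.2349, 0.2069]
tool_rot: [0.0, 0.551, 0.834, -0.0]
contact_force: [0.1, 0.2, -3.9]
gripper_width: 0.269
grasp_force: 44.8
```

```bash
python3 - <<'E'
from h import *
o=pos();print('Fu',o['contact_force']@U);hk(-5,-3,8.8,.7,4.8)
E
```

```text
t 10.45 p [0.6074 0.2349 0.2069] yaw x 113.11 z [ 1.e-04 -3.e-04 -1.e+00] F [ 0.12  0.18 -3.94] g 0.2691746879435544 44.75005388259888
Fu 0.1178304136574477
turn [-0.    0.02  0.11] shift mm [ 4.9  0.4 -0.3] rows 1 each [ 4.93  0.42 -0.34]
```

Request:
move_arm:
  commands:
    - [[0.001,0,0,0,0,0,0.01],[0.001,0,0,0,0,0,0.01],[0.001,0,0,0,0,0,0.01],[0.001,0,0,0,0,0,0.01],[0.0005,0,0,0,0,0,0.01],[0,0,0,0,0,0,0.01]]

```text
t: 11.2
eef_pos: [0.6054, 0.2396, 0.2069]
tool_rot: [0.0, 0.551, 0.835, 0.0]
contact_force: [-0.3, 0.5, -4.9]
gripper_width: 0.271
grasp_force: 44.8
```

Request:
move_arm:
  commands:
    - [[0.0007,0,0,0,0,0,0.01],[0,0,0,0,0,0,0.01]]

```text
t: 11.45
eef_pos: [0.6053, 0.24, 0.2069]
tool_rot: [0.0, 0.551, 0.835, -0.0]
contact_force: [0.1, 0.0, -4.4]
gripper_width: 0.271
grasp_force: 44.8
```

Request:
move_arm:
  commands:
    - [[0.0008,0,0,0,0,0,0.01],[0,0,0,0,0,0,0.01]]

```text
t: 11.7
eef_pos: [0.6051, 0.2403, 0.2069]
tool_rot: [0.0, 0.551, 0.834, -0.0]
contact_force: [1.2, -2.0, -3.8]
gripper_width: 0.273
grasp_force: 44.8
```

Request:
move_arm:
  commands:
    - [[0.0008,0,0,0,0,0,0.01],[0,0,0,0,0,0,0.01]]

```text
t: 11.95
eef_pos: [0.6049, 0.2408, 0.2069]
tool_rot: [0.0, 0.551, 0.834, -0.0]
contact_force: [2.5, -3.5, -3.1]
gripper_width: 0.272
grasp_force: 44.8
```

Request:
move_arm:
  commands:
    - [[0.0005,0,0,0,0,0,0.01],[0,0,0,0,0,0,0.01]]

```text
t: 12.2
eef_pos: [0.6047, 0.2411, 0.2069]
tool_rot: [0.001, 0.551, 0.834, -0.0]
contact_force: [1.2, -4.3, -2.6]
gripper_width: 0.269
grasp_force: 44.9
```

Request:
move_arm:
  commands:
    - [[-0.0008,0,0,0,0,0,0.01],[0,0,0.001,0,0,0,0.01],[0,0,0.001,0,0,0,0.01],[0,0,0,0,0,0,0.01]]

```text
t: 12.7
eef_pos: [0.605, 0.2412, 0.2051]
tool_rot: [0.0, 0.551, 0.835, 0.0]
contact_force: [1.2, -3.5, -2.1]
gripper_width: 0.272
grasp_force: 45.0
```

Request:
move_arm:
  commands:
    - [[0,0,0.0006,0,0,0,0.01],[0,0,0,0,0,0,0.01]]

```text
t: 12.95
eef_pos: [0.6051, 0.2412, 0.2046]
tool_rot: [0.0, 0.551, 0.835, 0.0]
contact_force: [2.2, -5.4, -1.5]
gripper_width: 0.266
grasp_force: 45.1
```

Request:
move_arm:
  commands:
    - [[0,0,0.0005,0,0,0,0.01],[0,0,0,0,0,0,0.01]]

```text
t: 13.2
eef_pos: [0.6051, 0.2412, 0.2045]
tool_rot: [0.001, 0.551, 0.834, 0.0]
contact_force: [1.4, -5.8, 0.8]
gripper_width: 0.269
grasp_force: 45.4
```

Request:
move_arm:
  commands:
    - [[-0.001,0,0,0,0,0,0.01],[0,0,0,0,0,0,0.01]]

```text
t: 13.45
eef_pos: [0.6052, 0.2411, 0.2044]
tool_rot: [0.0, 0.551, 0.835, 0.001]
contact_force: [0.4, -2.4, 1.4]
gripper_width: 0.264
grasp_force: 45.5
```

Request:
move_arm:
  commands:
    - [[0,0,0,0,0,0,0.03],[0,0,0,0,0,0,0.04],[0,0,0,0,0,0,0.05],[0,0,0,0,0,0,0.05],[0,0,-0.02,0,0,0,0.05],[0,0,-0.04,0,0,0,0.05],[0,0,-0.02,0,0,0,0.05],[0,0,0,0,0,0,0.05],[0,0,0,0,0,0,0.05]]

```text
t: 14.58
eef_pos: [0.6045, 0.2399, 0.2826]
tool_rot: [-0.0, 0.551, 0.835, -0.001]
contact_force: [-0.7, -0.3, -0.8]
gripper_width: 0.589
grasp_force: 0.0
```

```bash
python3 - <<'E'
from h import *
o=pos();im=imaging.read_camera('wrist')[:,:,::-1];cv2.imwrite('pics/w6.png',im)
s=imaging.read_camera('side')[:,:,::-1]
m=np.hstack([cv2.resize(im[60:300,240:400],(400,600),interpolation=cv2.INTER_CUBIC),cv2.resize(s[195:285,240:300],(400,600),interpolation=cv2.INTER_CUBIC)])
cv2.imwrite('pics/m6.png',m)
yaw=2.2;u=np.array([np.cos(np.radians(2.2)),np.sin(np.radians(2.2)),0])
p=np.array([.5166,-.2509,0])-.0078*u;plan((p[0],p[1],.29),2.2)
E
```

```text
t 14.57 p [0.6045 0.2399 0.2826] yaw x 113.14 z [-0.0016 -0.001  -1.    ] F [-0.74 -0.27 -0.84] g 0.5890809632912637 0.0
turn [-9.0000e-02  1.5000e-01  1.1094e+02] shift mm [-114.4  487.1   -7.8] rows 9 each [-12.71  54.12  -0.87]
```

View pics/m6.png

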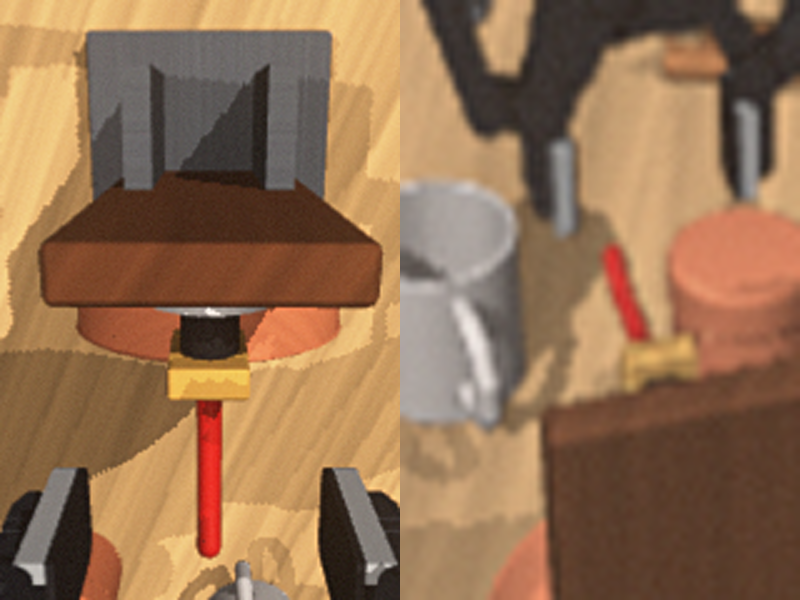

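The large pan hangs square against the black buffer (eye at crop 208,380, on the rod). Next is the medium pan.

Request:
move_arm:
  commands:
    - [[0,0,0,0,0,10.08,0.06],[0,0,0,0,0,10.08,0.06],[0,0,0,0,0,10.08,0.06],[0,0,0,0,0,10.08,0.06],[0,0,0,0,0,10.08,0.06],[0,0,0,0,0,10.08,0.06],[0,0,0,0,0,10.08,0.06],[0,0,0,0,0,10.08,0.06],[0,0,0,0,0,10.08,0.06],[0,0,0,0,0,10.08,0.06],[0,0,0,0,0,10.1,0.06],[-0.013,0.054,0,0,0,0,0.06],[-0.013,0.054,0,0,0,0,0.06],[-0.013,0.054,0,0,0,0,0.06],[-0.013,0.054,0,0,0,0,0.06],[-0.013,0.054,0,0,0,0,0.06],[-0.013,0.054,0,0,0,0,0.06],[-0.013,0.054,0,0,0,0,0.06],[-0.013,0.054,0,0,0,0,0.06],[-0.01,0.045,0,0,0,0,0.06]]

```text
t: 17.18
eef_pos: [0.5084, -0.2429, 0.2828]
tool_rot: [-0.0, 1.0, 0.019, -0.001]
contact_force: [0.4, 0.1, -0.3]
gripper_width: 0.704
grasp_force: 0.0
```

Request:
move_arm:
  commands:
    - [[0,0,0,0,0,0,0.06],[0,0,0,0,0,0,0.06],[0,0,0,0,0,0,0.06]]

```text
t: 17.55
eef_pos: [0.5102, -0.2389, 0.2834]
tool_rot: [-0.0, 1.0, 0.021, -0.0]
contact_force: [-0.3, 0.6, -0.5]
gripper_width: 0.699
grasp_force: 0.0
```

```bash
cat >> h.py <<'E'
def eye(f,o,z,box):
    "top face of the eye by colour, in world"
    x0,y0,x1,y1=box;im=cv2.imread(f)[y0:y1,x0:x1].astype(int)
    m=((im[:,:,2]>185)&(im[:,:,1]>140)&(im[:,:,0]<115)).astype(np.uint8)
    n,l,st,ce=cv2.connectedComponentsWithStats(m)
    i=1+np.argmax(st[1:,4]);s=st[i];C=cam('wrist',o);T=T_tool(o)
    uv=(x0+s[0]+s[2]/2-.5,y0+s[1]+s[3]/2-.5)
    P=atz(C,uv,z);print('eye px',uv,'w,h,area',s[2:],'world',P.round(4),'tool',((P-T[:3,3])@T[:3,:3]).round(4));return P
E
python3 - <<'E'
from h import *
o=pos();im=imaging.read_camera('wrist')[:,:,::-1];cv2.imwrite('pics/w7.png',im)
C=cam('wrist',o);uv=proj(C,[[.5166,-.2509,.213]])[0];print(uv)
P=eye('pics/w7.png',o,.213,(285,int(uv[1])-18,360,int(uv[1])+30))
u=np.array([np.cos(np.radians(2.2)),np.sin(np.radians(2.2)),0])
p=np.array([.5166,-.2509,0])-.0075*u;plan((p[0],p[1],.184),2.2)
p=P-.0075*u;plan((p[0],p[1],.184),2.2)
E
```

```text
t 17.55 p [ 0.5102 -0.2389  0.2834] yaw x 2.4 z [-5.e-04  8.e-04 -1.e+00] F [-0.34  0.6  -0.5 ] g 0.6986722989144245 0.0
[338.52311167 206.86392786]
eye px (np.float64(322.0), np.float64(211.5)) w,h,area [  75   48 2613] world [ 0.5122 -0.2383  0.213 ] tool [ 0.0021 -0.0005  0.0704]
turn [-0.03  0.01  0.2 ] shift mm [-1.6 12.1 99.6] rows 2 each [-0.81  6.05 49.78]
turn [-0.03  0.01  0.2 ] shift mm [-5.5 -0.7 99.6] rows 2 each [-2.75 -0.34 49.78]
```

```bash
python3 - <<'E'
import cv2
im=cv2.imread('pics/w7.png')
for r in range(192,232,2): print(r,im[r,338].tolist(),end=' ')
print()
for c in range(316,362,2): print(c,im[208,c].tolist(),end=' ')
E
```

```text
192 [56, 122, 173] 194 [47, 120, 171] 196 [50, 110, 158] 198 [33, 71, 106] 200 [37, 87, 128] 202 [78, 174, 233] 204 [77, 176, 229] 206 [77, 175, 228] 208 [82, 178, 229] 210 [76, 178, 230] 212 [88, 151, 200] 214 [116, 175, 226] 216 [110, 177, 227] 218 [117, 184, 229] 220 [110, 173, 226] 222 [102, 165, 213] 224 [102, 161, 211] 226 [98, 163, 209] 228 [110, 175, 225] 230 [102, 164, 215] 
316 [101, 162, 211] 318 [102, 163, 211] 320 [103, 162, 211] 322 [82, 178, 230] 324 [76, 177, 229] 326 [77, 173, 227] 328 [78, 177, 230] 330 [78, 178, 229] 332 [77, 176, 228] 334 [84, 180, 230] 336 [78, 176, 228] 338 [82, 178, 229] 340 [77, 175, 228] 342 [77, 177, 229] 344 [79, 178, 228] 346 [84, 182, 230] 348 [73, 172, 226] 350 [78, 180, 233] 352 [68, 118, 162] 354 [103, 164, 212] 356 [104, 161, 209] 358 [104, 161, 209] 360 [98, 157, 207]
```

Top face measured at rows 201.5–212, columns 321.5–351.5, which agrees with the prediction within 2 px.

Request:
move_arm:
  commands:
    - [[-0.0016,0.011,0.02,0,0,0.2,0.06],[0,0,0.035,0,0,0,0.06],[0,0,0.03,0,0,0,0.05],[0,0,0.0146,0,0,0,0.05],[0,0,0,0,0,0,0.05],[0,0,0,0,0,0,0.02],[0,0,0,0,0,0,0.01],[0,0,0,0,0,0,0.01],[0,0,0,0,0,0,0.01],[0,0,0,0,0,0,0.01]]
  squeeze: 45

```text
t: 18.85
eef_pos: [0.5097, -0.2515, 0.1856]
tool_rot: [0.0, 1.0, 0.018, 0.001]
contact_force: [-0.3, 2.0, 5.6]
gripper_width: 0.272
grasp_force: 44.4
```

```bash
cat >> h.py <<'E'
def eyeprof(f,o,zt,c=322,r0=235,r1=300):
    im=cv2.imread(f);print([(r,im[r,c].tolist()) for r in range(r0,r1,3)])
    C=cam('wrist',o);T=T_tool(o)
    print([(r,((atz(C,(c,r),zt)-T[:3,3])@T[:3,:3])[0].round(4)) for r in range(255,300,5)])
E
python3 - <<'E'
from h import *
o=pos();im=imaging.read_camera('wrist')[:,:,::-1];cv2.imwrite('pics/w8.png',im)
eyeprof('pics/w8.png',o,.213)
im=im.astype(int);print([(c,im[268,c].tolist()) for c in range(290,356,3)])
E
```

```text
t 18.85 p [ 0.5097 -0.2515  0.1856] yaw x 2.07 z [ 2.5e-03 -3.0e-04 -1.0e+00] F [-0.33  1.99  5.56] g 0.2719557990043515 44.40067872405052
[(235, [44, 107, 157]), (238, [85, 191, 236]), (241, [52, 122, 174]), (244, [55, 126, 179]), (247, [56, 125, 177]), (250, [49, 106, 152]), (253, [112, 172, 227]), (256, [31, 72, 107]), (259, [38, 77, 115]), (262, [32, 77, 113]), (265, [39, 86, 123]), (268, [60, 146, 208]), (271, [79, 180, 234]), (274, [53, 121, 174]), (277, [55, 122, 175]), (280, [51, 119, 171]), (283, [50, 111, 157]), (286, [110, 176, 225]), (289, [100, 161, 209]), (292, [103, 164, 211]), (295, [102, 162, 212]), (298, [106, 167, 217])]
[(255, np.float64(0.0185)), (260, np.float64(0.016)), (265, np.float64(0.0134)), (270, np.float64(0.0109)), (275, np.float64(0.0083)), (280, np.float64(0.0056)), (285, np.float64(0.0029)), (290, np.float64(0.0002)), (295, np.float64(-0.0025))]
[(290, [83, 90, 94]), (293, [39, 47, 57]), (296, [31, 60, 89]), (299, [75, 164, 226]), (302, [69, 162, 223]), (305, [72, 166, 227]), (308, [72, 165, 228]), (311, [68, 150, 210]), (314, [62, 145, 206]), (317, [66, 151, 213]), (320, [66, 148, 209]), (323, [67, 153, 211]), (326, [69, 153, 216]), (329, [69, 152, 214]), (332, [68, 156, 213]), (335, [69, 155, 212]), (338, [70, 153, 212]), (341, [70, 154, 213]), (344, [65, 152, 213]), (347, [28, 48, 68]), (350, [24, 32, 44]), (353, [85, 90, 96])]
```

Request:
move_arm:
  commands:
    - [[0,0,-0.01,0,0,0,0.01],[0,0,-0.025,0,0,0,0.01],[0,0,-0.03,0,0,0,0.01],[0,0,-0.025,0,0,0,0.01],[0,-0.02,-0.013,0,0,0,0.01],[0,-0.04,0,0,0,0,0.01],[0,-0.045,0,0,0,0,0.01],[0,-0.03,0,0,0,0,0.01],[0,0,0,0,0,-6,0.01],[0,0,0,0,0,-10.5,0.01],[0,0,0,0,0,-10.5,0.01],[0,0,0,0,0,-10.5,0.01],[0,0,0,0,0,-10.5,0.01],[0,0,0,0,0,-10.5,0.01],[0,0,0,0,0,-10.5,0.01],[0,0,0,0,0,-10.5,0.01],[0,0,0,0,0,-10.5,0.01],[0,0,0,0,0,-10.5,0.01],[0,0,0,0,0,-10.5,0.01],[0,0,0,0,0,0,0.01]]

```text
t: 21.4
eef_pos: [0.5029, -0.116, 0.2866]
tool_rot: [-0.001, 0.552, 0.834, -0.0]
contact_force: [0.2, -0.2, -4.9]
gripper_width: 0.272
grasp_force: 44.9
```

```bash
python3 - <<'E'
from h import *
o=pos();hk(-112,60,7.5,.5,5.4)
E
```

```text
t 21.4 p [ 0.5029 -0.116   0.2866] yaw x 112.99 z [-1.8e-03  3.0e-04 -1.0e+00] F [ 0.23 -0.19 -4.87] g 0.2717309418551809 44.86556142568588
turn [-0.09 -0.05 -0.01] shift mm [181.4 233.9  17. ] rows 5 each [36.29 46.78  3.39]
```

Request:
move_arm:
  commands:
    - [[0.014,0.018,0,0,0,0,0.01],[0.032,0.041,0,0,0,0,0.01],[0.036,0.0465,0,0,0,0,0.01],[0.036,0.0465,0,0,0,0,0.01],[0.034,0.044,0,0,0,0,0.01],[0.02,0.026,0.01,0,0,0,0.01],[0.0094,0.0119,0.007,0,0,0,0.01],[0,0,0,0,0,0,0.01],[0,0,0,0,0,0,0.01],[0,0,0,0,0,0,0.01]]

```text
t: 22.65
eef_pos: [0.6481, 0.1397, 0.2708]
tool_rot: [0.001, 0.553, 0.833, -0.0]
contact_force: [-0.0, 0.8, -5.5]
gripper_width: 0.271
grasp_force: 45.0
```

```bash
python3 - <<'E'
from h import *
o=pos();im=imaging.read_camera('wrist')[:,:,::-1];cv2.imwrite('pics/w9.png',im)
eyeprof('pics/w9.png',o,o['eef_pos'][2]+.0054+.022,r0=258,r1=292)
im=im.astype(int);print([(c,im[272,c].tolist()) for c in list(range(293,303))+list(range(340,352))])
hk(-92,3.5,7.5,.5,5.4)
P,k,C,T=rod('pics/w9.png',o,rn=115)
for p in(P[0],P[-1]):print('rod tool',((p-T[:3,3])@T[:3,:3]).round(4),'hook y',-(p-H)@V)
E
```

```text
t 22.65 p [0.6481 0.1397 0.2708] yaw x 112.88 z [ 7.e-04 -9.e-04 -1.e+00] F [-0.04  0.78 -5.54] g 0.27066150082878626 44.96332257986069
[(258, [43, 98, 143]), (261, [47, 101, 147]), (264, [42, 100, 145]), (267, [67, 155, 217]), (270, [67, 155, 212]), (273, [67, 149, 211]), (276, [70, 152, 211]), (279, [64, 147, 204]), (282, [60, 145, 203]), (285, [124, 125, 133]), (288, [128, 134, 143]), (291, [206, 214, 225])]
[(255, np.float64(0.0188)), (260, np.float64(0.0163)), (265, np.float64(0.0138)), (270, np.float64(0.0112)), (275, np.float64(0.0086)), (280, np.float64(0.0059)), (285, np.float64(0.0033)), (290, np.float64(0.0005)), (295, np.float64(-0.0022))]
[(293, [26, 26, 36]), (294, [22, 25, 36]), (295, [21, 24, 32]), (296, [22, 35, 47]), (297, [36, 93, 141]), (298, [59, 134, 189]), (299, [64, 149, 208]), (300, [61, 146, 204]), (301, [63, 144, 204]), (302, [62, 149, 206]), (340, [73, 159, 219]), (341, [64, 149, 208]), (342, [48, 106, 153]), (343, [43, 92, 133]), (344, [41, 91, 128]), (345, [46, 97, 140]), (346, [38, 87, 130]), (347, [21, 37, 52]), (348, [22, 30, 36]), (349, [20, 25, 38]), (350, [26, 31, 40]), (351, [59, 64, 71])]
turn [ 0.03  0.05 -0.09] shift mm [22.4  0.2 57.7] rows 1 each [22.42  0.2  57.75]
red rows 53 149
rod yaw 103.10660208842928 ends [0.6116 0.2457 0.215 ] [0.6191 0.2097 0.215 ]
rod tool [0.1119 0.0075 0.0557] hook y -0.0069613625160497026
rod tool [0.0758 0.0005 0.0557] hook y 0.0001982537721187707
```

Request:
move_arm:
  commands:
    - [[0.008,0.0002,0.02,0,0,0,0.01],[0.01,0,0.025,0,0,0,0.01],[0.0044,0,0.0127,0,0,0,0.01],[0,0,0,0,0,0,0.01],[0,0,0,0,0,0,0.01],[0,0,0,0,0,0,0.01]]

```text
t: 23.45
eef_pos: [0.6403, 0.162, 0.2136]
tool_rot: [0.001, 0.552, 0.834, 0.001]
contact_force: [1.1, 1.1, -4.8]
gripper_width: 0.268
grasp_force: 45.0
```

```bash
python3 - <<'E'
from h import *
o=pos();im=imaging.read_camera('wrist')[:,:,::-1];cv2.imwrite('pics/w10.png',im)
hk(-92,3.5,7.5,.5,5.4);hk(-48,3.5,7.5,.5,5.4)
P,k,C,T=rod('pics/w10.png',o,r0=120,rn=190)
for p in(P[0],P[-1]):print('rod tool',((p-T[:3,3])@T[:3,:3]).round(4))
E
```

```text
t 23.45 p [0.6403 0.162  0.2136] yaw x 113.0 z [ 1.9e-03  3.0e-04 -1.0e+00] F [ 1.14  1.09 -4.77] g 0.2678657359567789 44.97849762439728
turn [0.09 0.02 0.01] shift mm [-1.  -1.1  0.4] rows 1 each [-0.95 -1.05  0.36]
turn [0.09 0.02 0.01] shift mm [43.  -1.1  0.4] rows 1 each [43.05 -1.05  0.36]
red rows 79 215
rod yaw 113.10550140389576 ends [0.6105 0.2309 0.215 ] [0.6237 0.2002 0.215 ]
rod tool [ 0.075  -0.0005 -0.0014]
rod tool [ 0.0416 -0.0003 -0.0014]
```

Request:
move_arm:
  commands:
    - [[0.004,-0.0009,0.0004,0,0,0,0.01],[0.006,0,0,0,0,0,0.01],[0.006,0,0,0,0,0,0.01],[0.006,0,0,0,0,0,0.01],[0.006,0,0,0,0,0,0.01],[0.006,0,0,0,0,0,0.01],[0.006,0,0,0,0,0,0.01],[0.003,0,0,0,0,0,0.01],[0,0,0,0,0,0,0.01],[0,0,0,0,0,0,0.01]]

```text
t: 24.75
eef_pos: [0.6219, 0.2012, 0.2121]
tool_rot: [0.0, 0.552, 0.834, -0.0]
contact_force: [0.1, 0.1, -5.2]
gripper_width: 0.269
grasp_force: 45.0
```

```bash
python3 - <<'E'
from h import *
o=pos();print('Fu',o['contact_force']@U);hk(-48,-4,7.5,.5,5.4);hk(-20,-4,7.5,.5,5.4)
E
```

```text
t 24.75 p [0.6219 0.2012 0.2121] yaw x 113.02 z [ 1.e-04 -3.e-04 -1.e+00] F [ 0.14  0.08 -5.23] g 0.2689681253688487 44.968090653419495
Fu 0.02193776102230002
turn [-0.    0.02  0.02] shift mm [-0.   0.4  6.5] rows 1 each [-0.04  0.4   6.48]
turn [-0.    0.02  0.02] shift mm [28.   0.4  6.5] rows 1 each [27.96  0.4   6.48]
```

Request:
move_arm:
  commands:
    - [[0,0,0.003,0,0,0,0.01],[0,0,0.003,0,0,0,0.01],[0.003,0,0,0,0,0,0.01],[0.006,0,0,0,0,0,0.01],[0.007,0,0,0,0,0,0.01],[0.006,0,0,0,0,0,0.01],[0.004,0,0,0,0,0,0.01],[0.001,0,0,0,0,0,0.01],[0,0,0,0,0,0,0.01],[0,0,0,0,0,0,0.01]]

```text
t: 26.0
eef_pos: [0.6114, 0.226, 0.2061]
tool_rot: [0.0, 0.552, 0.834, -0.0]
contact_force: [0.5, 0.3, -4.3]
gripper_width: 0.269
grasp_force: 45.0
```

Request:
move_arm:
  commands:
    - [[0.001,0,0,0,0,0,0.01],[0.001,0,0,0,0,0,0.01],[0.001,0,0,0,0,0,0.01],[0,0,0,0,0,0,0.01]]

```text
t: 26.5
eef_pos: [0.61, 0.2294, 0.2061]
tool_rot: [-0.0, 0.552, 0.834, 0.0]
contact_force: [-0.9, 0.6, -5.4]
gripper_width: 0.268
grasp_force: 45.0
```

Request:
move_arm:
  commands:
    - [[0.0008,0,0,0,0,0,0.01],[0,0,0,0,0,0,0.01]]

```text
t: 26.75
eef_pos: [0.6097, 0.23, 0.2061]
tool_rot: [-0.0, 0.552, 0.834, 0.0]
contact_force: [-0.3, -0.2, -4.6]
gripper_width: 0.271
grasp_force: 45.0
```

Request:
move_arm:
  commands:
    - [[0.0007,0,0,0,0,0,0.01],[0,0,0,0,0,0,0.01]]

```text
t: 27.0
eef_pos: [0.6095, 0.2306, 0.2061]
tool_rot: [0.0, 0.552, 0.834, 0.0]
contact_force: [-0.2, 0.2, -5.1]
gripper_width: 0.273
grasp_force: 45.0
```

Request:
move_arm:
  commands:
    - [[0.0008,0,0,0,0,0,0.01],[0,0,0,0,0,0,0.01]]

```text
t: 27.25
eef_pos: [0.6094, 0.2308, 0.2061]
tool_rot: [0.0, 0.552, 0.834, -0.0]
contact_force: [0.3, -2.1, -5.0]
gripper_width: 0.267
grasp_force: 45.0
```

Request:
move_arm:
  commands:
    - [[0.0006,0,0,0,0,0,0.01],[0,0,0,0,0,0,0.01]]

```text
t: 27.5
eef_pos: [0.6093, 0.2309, 0.2061]
tool_rot: [0.0, 0.552, 0.834, -0.0]
contact_force: [0.6, -3.7, -4.0]
gripper_width: 0.272
grasp_force: 45.0
```

Request:
move_arm:
  commands:
    - [[0.0005,0,0,0,0,0,0.01],[0,0,0,0,0,0,0.01]]

```text
t: 27.75
eef_pos: [0.6091, 0.2313, 0.2061]
tool_rot: [0.0, 0.552, 0.834, -0.0]
contact_force: [1.7, -5.1, -4.3]
gripper_width: 0.27
grasp_force: 45.1
```

Request:
move_arm:
  commands:
    - [[-0.001,0,0,0,0,0,0.01],[0,0,0.001,0,0,0,0.01],[0,0,0.001,0,0,0,0.01],[0,0,0,0,0,0,0.01]]

```text
t: 28.25
eef_pos: [0.6093, 0.2314, 0.2042]
tool_rot: [0.0, 0.552, 0.834, 0.0]
contact_force: [2.0, -4.0, -2.0]
gripper_width: 0.271
grasp_force: 45.2
```

Request:
move_arm:
  commands:
    - [[0,0,0.0005,0,0,0,0.01],[0,0,0,0,0,0,0.01]]

```text
t: 28.5
eef_pos: [0.6092, 0.2314, 0.2037]
tool_rot: [0.0, 0.552, 0.834, 0.0]
contact_force: [2.4, -3.3, -2.4]
gripper_width: 0.271
grasp_force: 45.2
```

Request:
move_arm:
  commands:
    - [[0,0,0.0005,0,0,0,0.01],[0,0,0,0,0,0,0.01]]

```text
t: 28.75
eef_pos: [0.6093, 0.2314, 0.2034]
tool_rot: [0.0, 0.552, 0.834, 0.0]
contact_force: [1.7, -3.5, -1.0]
gripper_width: 0.27
grasp_force: 45.4
```

Request:
move_arm:
  commands:
    - [[-0.0005,0,0.0003,0,0,0,0.01],[0,0,0,0,0,0,0.01]]

```text
t: 29.0
eef_pos: [0.6093, 0.2313, 0.2032]
tool_rot: [0.0, 0.552, 0.834, 0.0]
contact_force: [1.1, -4.3, 1.6]
gripper_width: 0.271
grasp_force: 45.7
```

Request:
move_arm:
  commands:
    - [[0,0,0,0,0,0,0.03],[0,0,0,0,0,0,0.04],[0,0,0,0,0,0,0.05],[0,0,0,0,0,0,0.05],[0,0,-0.02,0,0,0,0.05],[0,0,-0.04,0,0,0,0.05],[0,0,-0.02,0,0,0,0.05],[0,0,0,0,0,0,0.05],[0,0,0,0,0,0,0.05]]

```text
t: 30.12
eef_pos: [0.609, 0.2307, 0.2824]
tool_rot: [-0.0, 0.552, 0.834, -0.0]
contact_force: [-0.2, -0.1, -0.4]
gripper_width: 0.584
grasp_force: 0.0
```

```bash
python3 - <<'E'
from h import *
o=pos();im=imaging.read_camera('wrist')[:,:,::-1];cv2.imwrite('pics/w11.png',im)
print([(r,im[r,330].tolist()) for r in range(182,226,2)])
C=cam('wrist',o)
# expected edges along u at eye top, z=.231: buffer face 0, large -10, medium -20
print(proj(C,[H+[0,0,.016]+x*U+.0045*V for x in(0,-.01,-.02)]).round(1))
u=np.array([np.cos(np.radians(2.2)),np.sin(np.radians(2.2)),0])
p=np.array([.5758,-.2480,0])-.0075*u;plan((p[0],p[1],.283),2.2)
E
```

```text
t 30.12 p [0.609  0.2307 0.2824] yaw x 113.05 z [-6.e-04 -4.e-04 -1.e+00] F [-0.21 -0.09 -0.41] g 0.5841697142575859 0.0
[(182, [20, 29, 39]), (184, [28, 34, 46]), (186, [30, 37, 48]), (188, [29, 34, 46]), (190, [50, 112, 162]), (192, [52, 115, 164]), (194, [86, 198, 242]), (196, [90, 197, 241]), (198, [90, 196, 240]), (200, [93, 198, 241]), (202, [85, 193, 239]), (204, [85, 195, 241]), (206, [60, 128, 181]), (208, [91, 200, 242]), (210, [93, 199, 241]), (212, [72, 167, 228]), (214, [74, 167, 228]), (216, [73, 165, 227]), (218, [60, 135, 190]), (220, [106, 170, 220]), (222, [106, 168, 218]), (224, [100, 159, 208])]
[[329.3 193.1]
 [329.2 206.7]
 [329.1 219.8]]
turn [-6.0000e-02  1.0000e-01  1.1085e+02] shift mm [-58.8 477.   -1.2] rows 9 each [-6.54 53.   -0.13]
```

The eye edges, at rows 193/206/219, match the predicted seats of 193/207/220, so both pans are home. Next is the small pan.

Request:
move_arm:
  commands:
    - [[0,0,0,0,0,10.08,0.06],[0,0,0,0,0,10.08,0.06],[0,0,0,0,0,10.08,0.06],[0,0,0,0,0,10.08,0.06],[0,0,0,0,0,10.08,0.06],[0,0,0,0,0,10.08,0.06],[0,0,0,0,0,10.08,0.06],[0,0,0,0,0,10.08,0.06],[0,0,0,0,0,10.08,0.06],[0,0,0,0,0,10.08,0.06],[0,0,0,0,0,10.05,0.06],[-0.0065,0.053,0,0,0,0,0.06],[-0.0065,0.053,0,0,0,0,0.06],[-0.0065,0.053,0,0,0,0,0.06],[-0.0065,0.053,0,0,0,0,0.06],[-0.0065,0.053,0,0,0,0,0.06],[-0.0065,0.053,0,0,0,0,0.06],[-0.0065,0.053,0,0,0,0,0.06],[-0.0065,0.053,0,0,0,0,0.06],[-0.0065,0.053,0,0,0,0,0.06]]

```text
t: 32.67
eef_pos: [0.5683, -0.2494, 0.2817]
tool_rot: [-0.0, 1.0, 0.019, -0.001]
contact_force: [1.0, -0.1, -0.5]
gripper_width: 0.698
grasp_force: 0.0
```

Request:
move_arm:
  commands:
    - [[0,0,0,0,0,0,0.06],[0,0,0,0,0,0,0.06],[0,0,0,0,0,0,0.06]]

```text
t: 33.05
eef_pos: [0.5695, -0.246, 0.2823]
tool_rot: [-0.001, 1.0, 0.021, -0.0]
contact_force: [0.2, -0.0, 0.1]
gripper_width: 0.701
grasp_force: 0.0
```

```bash
python3 - <<'E'
from h import *
o=pos();im=imaging.read_camera('wrist')[:,:,::-1];cv2.imwrite('pics/w12.png',im)
C=cam('wrist',o);uv=proj(C,[[.5758,-.248,.206]])[0];print(uv)
c=int(uv[0]);r=int(uv[1]);b=im[:,:,0]
print([(i,im[i,c].tolist()) for i in range(r-14,r+14,2)])
print([(i,im[r,i].tolist()) for i in range(c-22,c+24,2)])
u=np.array([np.cos(np.radians(2.2)),np.sin(np.radians(2.2)),0])
p=np.array([.5758,-.248,0])-.0075*u;plan((p[0],p[1],.177),2.2)
E
```

```text
t 33.05 p [ 0.5695 -0.246   0.2823] yaw x 2.35 z [-7.e-04  1.e-03 -1.e+00] F [ 0.18 -0.02  0.09] g 0.7010913046085788 0.0
[325.59103921 203.91487996]
[(189, [49, 115, 166]), (191, [49, 119, 168]), (193, [40, 86, 126]), (195, [36, 71, 103]), (197, [56, 134, 190]), (199, [72, 167, 225]), (201, [78, 176, 227]), (203, [76, 169, 224]), (205, [73, 170, 224]), (207, [73, 164, 224]), (209, [66, 120, 197]), (211, [67, 125, 197]), (213, [63, 122, 195]), (215, [68, 125, 199])]
[(303, [69, 112, 154]), (305, [52, 84, 117]), (307, [59, 113, 185]), (309, [67, 124, 199]), (311, [72, 168, 224]), (313, [75, 170, 223]), (315, [75, 170, 225]), (317, [81, 177, 228]), (319, [78, 172, 227]), (321, [75, 173, 227]), (323, [70, 167, 221]), (325, [76, 169, 224]), (327, [74, 168, 224]), (329, [76, 173, 226]), (331, [78, 174, 227]), (333, [77, 172, 226]), (335, [76, 173, 226]), (337, [82, 174, 230]), (339, [45, 107, 155]), (341, [48, 77, 104]), (343, [101, 160, 210]), (345, [78, 127, 172]), (347, [111, 177, 227])]
turn [-0.05  0.02  0.15] shift mm [ -1.3   2.2 105.5] rows 2 each [-0.65  1.09 52.75]
```

Request:
move_arm:
  commands:
    - [[-0.0005,0.0012,0.025,0,0,0.15,0.06],[0,0,0.035,0,0,0,0.06],[0,0,0.03,0,0,0,0.05],[0,0,0.0153,0,0,0,0.05],[0,0,0,0,0,0,0.05],[0,0,0,0,0,0,0.02],[0,0,0,0,0,0,0.01],[0,0,0,0,0,0,0.01],[0,0,0,0,0,0,0.01],[0,0,0,0,0,0,0.01]]
  squeeze: 45

```text
t: 34.35
eef_pos: [0.5698, -0.2492, 0.179]
tool_rot: [0.0, 1.0, 0.018, 0.001]
contact_force: [-0.5, 1.9, 6.6]
gripper_width: 0.269
grasp_force: 44.5
```

```bash
python3 - <<'E'
from h import *
o=pos();im=imaging.read_camera('wrist')[:,:,::-1];cv2.imwrite('pics/w13.png',im)
eyeprof('pics/w13.png',o,.206,r0=258,r1=293)
E
```

```text
t 34.35 p [ 0.5698 -0.2492  0.179 ] yaw x 2.06 z [ 2.7e-03 -3.0e-04 -1.0e+00] F [-0.53  1.92  6.59] g 0.2689911400879298 44.505628645420074
[(258, [36, 78, 115]), (261, [33, 77, 112]), (264, [36, 77, 110]), (267, [76, 165, 226]), (270, [78, 176, 231]), (273, [81, 179, 233]), (276, [55, 118, 169]), (279, [50, 116, 165]), (282, [51, 114, 162]), (285, [112, 175, 226]), (288, [111, 180, 228]), (291, [115, 183, 230])]
[(255, np.float64(0.0182)), (260, np.float64(0.0157)), (265, np.float64(0.0132)), (270, np.float64(0.0106)), (275, np.float64(0.008)), (280, np.float64(0.0053)), (285, np.float64(0.0027)), (290, np.float64(-0.0001)), (295, np.float64(-0.0028))]
```

Request:
move_arm:
  commands:
    - [[0,0,-0.01,0,0,0,0.01],[0,0,-0.027,0,0,0,0.01],[0,0,-0.032,0,0,0,0.01],[0,0,-0.027,0,0,0,0.01],[0,-0.02,-0.013,0,0,0,0.01],[0,-0.04,0,0,0,0,0.01],[0,-0.045,0,0,0,0,0.01],[0,-0.03,0,0,0,0,0.01],[0,0,0,0,0,-6,0.01],[0,0,0,0,0,-10.5,0.01],[0,0,0,0,0,-10.5,0.01],[0,0,0,0,0,-10.5,0.01],[0,0,0,0,0,-10.5,0.01],[0,0,0,0,0,-10.5,0.01],[0,0,0,0,0,-10.5,0.01],[0,0,0,0,0,-10.5,0.01],[0,0,0,0,0,-10.5,0.01],[0,0,0,0,0,-10.5,0.01],[0,0,0,0,0,-10.5,0.01],[0,0,0,0,0,0,0.01]]

```text
t: 36.9
eef_pos: [0.5631, -0.113, 0.2858]
tool_rot: [-0.001, 0.552, 0.834, -0.0]
contact_force: [-0.6, -0.0, -3.0]
gripper_width: 0.269
grasp_force: 44.5
```

```bash
python3 - <<'E'
from h import *
o=pos();hk(-112,60,7.7,.5,5.0)
E
```

```text
t 36.9 p [ 0.5631 -0.113   0.2858] yaw x 113.02 z [-1.7e-03  5.0e-04 -1.0e+00] F [-0.63 -0.03 -2.97] g 0.2688370971320093 44.5327091217041
turn [-0.08 -0.06  0.02] shift mm [202.  177.4  15.8] rows 4 each [50.49 44.34  3.94]
```

Request:
move_arm:
  commands:
    - [[0.016,0.014,0,0,0,0,0.01],[0.036,0.0316,0,0,0,0,0.01],[0.041,0.036,0,0,0,0,0.01],[0.041,0.036,0,0,0,0,0.01],[0.036,0.0316,0,0,0,0,0.01],[0.022,0.0192,0.009,0,0,0,0.01],[0.01,0.009,0.007,0,0,0,0.01],[0,0,0,0,0,0,0.01],[0,0,0,0,0,0,0.01],[0,0,0,0,0,0,0.01]]

```text
t: 38.15
eef_pos: [0.6482, 0.1392, 0.271]
tool_rot: [0.0, 0.553, 0.833, -0.0]
contact_force: [0.3, -0.1, -2.4]
gripper_width: 0.266
grasp_force: 44.6
```

```bash
python3 - <<'E'
from h import *
o=pos();hk(-92,3.5,7.7,.5,5.0)
E
```

```text
t 38.15 p [0.6482 0.1392 0.271 ] yaw x 112.88 z [ 7.e-04 -7.e-04 -1.e+00] F [ 0.3  -0.1  -2.37] g 0.26575854701895996 44.5818230509758
turn [ 0.02  0.05 -0.12] shift mm [23.1  0.4 57.5] rows 1 each [23.07  0.42 57.53]
```

Request:
move_arm:
  commands:
    - [[0.008,0,0.02,0,0,-0.1,0.01],[0.01,0,0.025,0,0,0,0.01],[0.004,0,0.0125,0,0,0,0.01],[0,0,0,0,0,0,0.01],[0,0,0,0,0,0,0.01],[0,0,0,0,0,0,0.01]]

```text
t: 38.9
eef_pos: [0.6402, 0.161, 0.2141]
tool_rot: [0.001, 0.551, 0.834, 0.001]
contact_force: [1.2, 0.2, -2.8]
gripper_width: 0.267
grasp_force: 44.5
```

```bash
python3 - <<'E'
from h import *
o=pos();im=imaging.read_camera('wrist')[:,:,::-1];cv2.imwrite('pics/w14.png',im)
hk(-92,3.5,7.7,.5,5.0);hk(-48,3.5,7.7,.5,5.0)
P,k,C,T=rod('pics/w14.png',o,r0=130,rn=190)
for p in(P[0],P[-1]):print('rod tool',((p-T[:3,3])@T[:3,:3]).round(4))
print([(c,im[272,c].tolist()) for c in list(range(293,303))+list(range(340,352))])
print(((atz(C,(322,272),o['eef_pos'][2]+.027)-T[:3,3])@T[:3,:3]).round(4))
E
```

```text
t 38.9 p [0.6402 0.161  0.2141] yaw x 113.1 z [ 1.8e-03  3.0e-04 -1.0e+00] F [ 1.16  0.25 -2.76] g 0.2670191228868515 44.544629752635956
turn [0.09 0.02 0.11] shift mm [-0.2 -0.6  0.5] rows 1 each [-0.19 -0.56  0.47]
turn [0.09 0.02 0.11] shift mm [43.8 -0.6  0.5] rows 1 each [43.81 -0.55  0.47]
red rows 76 220
rod yaw 112.67486011706976 ends [0.6123 0.2257 0.215 ] [0.6241 0.1991 0.215 ]
rod tool [ 0.0704 -0.0003 -0.0009]
rod tool [ 0.0414  0.0002 -0.0009]
[(293, [25, 27, 34]), (294, [17, 22, 30]), (295, [17, 17, 25]), (296, [22, 26, 38]), (297, [37, 89, 135]), (298, [53, 126, 181]), (299, [64, 148, 205]), (300, [64, 146, 205]), (301, [63, 148, 206]), (302, [67, 149, 207]), (340, [62, 148, 203]), (341, [68, 155, 214]), (342, [70, 161, 223]), (343, [68, 156, 214]), (344, [49, 107, 156]), (345, [39, 89, 128]), (346, [34, 79, 115]), (347, [16, 31, 41]), (348, [22, 23, 32]), (349, [20, 25, 32]), (350, [21, 25, 34]), (351, [64, 65, 72])]
[ 0.0099  0.0006 -0.027 ]
```

Request:
move_arm:
  commands:
    - [[0.004,-0.0005,0.0004,0,0,0.1,0.01],[0.006,0,0,0,0,0,0.01],[0.006,0,0,0,0,0,0.01],[0.006,0,0,0,0,0,0.01],[0.006,0,0,0,0,0,0.01],[0.006,0,0,0,0,0,0.01],[0.006,0,0,0,0,0,0.01],[0.003,0,0,0,0,0,0.01],[0,0,0,0,0,0,0.01],[0,0,0,0,0,0,0.01]]

```text
t: 40.2
eef_pos: [0.6223, 0.2003, 0.2126]
tool_rot: [0.0, 0.552, 0.834, -0.0]
contact_force: [0.3, -0.5, -3.0]
gripper_width: 0.268
grasp_force: 44.6
```

```bash
python3 - <<'E'
from h import *
o=pos();print('Fu',o['contact_force']@U);hk(-48,-3.5,7.7,.5,5.0);hk(-29,-3.5,7.7,.5,5.0)
E
```

```text
t 40.2 p [0.6223 0.2003 0.2126] yaw x 113.02 z [ 2.e-04 -2.e-04 -1.e+00] F [ 0.33 -0.51 -3.02] g 0.26828910249191945 44.58729475736618
Fu -0.6018998114442642
turn [0.   0.02 0.02] shift mm [0.7 0.5 6.1] rows 1 each [0.73 0.45 6.14]
turn [0.   0.02 0.02] shift mm [19.7  0.5  6.1] rows 1 each [19.73  0.45  6.14]
```

Request:
move_arm:
  commands:
    - [[0,0,0.003,0,0,0,0.01],[0,0,0.003,0,0,0,0.01],[0.003,0,0,0,0,0,0.01],[0.006,0,0,0,0,0,0.01],[0.006,0,0,0,0,0,0.01],[0.004,0,0,0,0,0,0.01],[0.001,0,0,0,0,0,0.01],[0,0,0,0,0,0,0.01],[0,0,0,0,0,0,0.01]]

```text
t: 41.32
eef_pos: [0.6144, 0.2187, 0.2066]
tool_rot: [0.0, 0.552, 0.834, -0.0]
contact_force: [-0.2, -0.6, -2.5]
gripper_width: 0.272
grasp_force: 44.6
```

Request:
move_arm:
  commands:
    - [[0.001,0,0,0,0,0,0.01],[0.001,0,0,0,0,0,0.01],[0.0008,0,0,0,0,0,0.01],[0,0,0,0,0,0,0.01]]

```text
t: 41.82
eef_pos: [0.6131, 0.2218, 0.2066]
tool_rot: [-0.0, 0.552, 0.834, 0.0]
contact_force: [-0.7, 0.5, -2.8]
gripper_width: 0.274
grasp_force: 44.6
```

Request:
move_arm:
  commands:
    - [[0.0008,0,0,0,0,0,0.01],[0,0,0,0,0,0,0.01]]

```text
t: 42.08
eef_pos: [0.6129, 0.2223, 0.2066]
tool_rot: [0.0, 0.552, 0.834, -0.0]
contact_force: [-0.1, -0.8, -2.4]
gripper_width: 0.269
grasp_force: 44.6
```

Request:
move_arm:
  commands:
    - [[0.0007,0,0,0,0,0,0.01],[0,0,0,0,0,0,0.01]]

```text
t: 42.32
eef_pos: [0.6129, 0.2223, 0.2066]
tool_rot: [0.0, 0.552, 0.834, -0.0]
contact_force: [1.2, -3.0, -2.2]
gripper_width: 0.268
grasp_force: 44.6
```

Request:
move_arm:
  commands:
    - [[0.0005,0,0,0,0,0,0.01],[0,0,0,0,0,0,0.01],[0,0,0,0,0,0,0.01]]

```text
t: 42.7
eef_pos: [0.6128, 0.2224, 0.2066]
tool_rot: [0.001, 0.552, 0.834, -0.0]
contact_force: [2.1, -5.6, -1.7]
gripper_width: 0.272
grasp_force: 44.7
```

Request:
move_arm:
  commands:
    - [[-0.0006,0,0,0,0,0,0.01],[0,0,0.001,0,0,0,0.01],[0,0,0.001,0,0,0,0.01],[0,0,0,0,0,0,0.01]]

```text
t: 43.2
eef_pos: [0.6131, 0.2226, 0.205]
tool_rot: [0.001, 0.552, 0.834, 0.0]
contact_force: [2.9, -4.7, -0.7]
gripper_width: 0.268
grasp_force: 44.9
```

Request:
move_arm:
  commands:
    - [[0,0,0.0005,0,0,0,0.01],[0,0,0,0,0,0,0.01]]

```text
t: 43.45
eef_pos: [0.6132, 0.2226, 0.2046]
tool_rot: [0.001, 0.552, 0.834, 0.0]
contact_force: [1.4, -4.8, -0.5]
gripper_width: 0.267
grasp_force: 44.9
```

Request:
move_arm:
  commands:
    - [[0,0,0.0005,0,0,0,0.01],[0,0,0,0,0,0,0.01]]

```text
t: 43.7
eef_pos: [0.6132, 0.2226, 0.2042]
tool_rot: [0.001, 0.552, 0.834, 0.0]
contact_force: [2.2, -4.7, 0.2]
gripper_width: 0.264
grasp_force: 45.0
```

Request:
move_arm:
  commands:
    - [[-0.0005,0,0.0002,0,0,0,0.01],[0,0,0,0,0,0,0.01]]

```text
t: 43.95
eef_pos: [0.6132, 0.2226, 0.2041]
tool_rot: [0.0, 0.552, 0.834, 0.0]
contact_force: [1.4, -4.8, 3.6]
gripper_width: 0.268
grasp_force: 45.2
```

Request:
move_arm:
  commands:
    - [[0,0,0,0,0,0,0.03],[0,0,0,0,0,0,0.04],[0,0,0,0,0,0,0.05],[0,0,0,0,0,0,0.05],[0,0,-0.02,0,0,0,0.05],[0,0,-0.04,0,0,0,0.05],[0,0,-0.02,0,0,0,0.05],[0,0,0,0,0,0,0.05],[0,0,0,0,0,0,0.05],[0,0,0,0,0,0,0.05],[0,0,0,0,0,0,0.05]]

```text
t: 45.32
eef_pos: [0.6125, 0.2223, 0.2825]
tool_rot: [-0.0, 0.552, 0.834, -0.001]
contact_force: [0.1, 0.0, 0.0]
gripper_width: 0.589
grasp_force: 0.0
```

```bash
python3 - <<'E'
from h import *
o=pos();im=imaging.read_camera('wrist')[:,:,::-1]
s=imaging.read_camera('side')[:,:,::-1]
C=cam('wrist',o);e=proj(C,[H+[0,0,.016]+x*U+.0045*V for x in(0,-.01,-.02,-.03)]);print(e.round(1))
c=int(e[0,0]);print([(r,im[r,c].tolist()) for r in range(int(e[0,1])-6,int(e[3,1])+8,2)])
m=np.hstack([cv2.resize(im[60:300,240:400],(400,600),interpolation=cv2.INTER_CUBIC),cv2.resize(s[195:285,240:300],(400,600),interpolation=cv2.INTER_CUBIC)])
cv2.imwrite('pics/m15.png',m)
E
```

```text
t 45.33 p [0.6125 0.2223 0.2825] yaw x 113.04 z [-1.5e-03 -6.0e-04 -1.0e+00] F [0.09 0.04 0.04] g 0.5887352757163047 0.0
[[329.6 180.3]
 [329.5 194.3]
 [329.4 207.8]
 [329.2 220.9]]
[(174, [33, 39, 52]), (176, [33, 43, 51]), (178, [52, 111, 161]), (180, [50, 121, 173]), (182, [89, 195, 241]), (184, [93, 197, 240]), (186, [84, 191, 239]), (188, [84, 191, 238]), (190, [85, 192, 239]), (192, [89, 196, 241]), (194, [63, 143, 202]), (196, [87, 194, 241]), (198, [86, 191, 238]), (200, [85, 190, 238]), (202, [87, 190, 239]), (204, [88, 194, 240]), (206, [73, 161, 226]), (208, [86, 194, 239]), (210, [86, 193, 239]), (212, [73, 163, 224]), (214, [76, 166, 226]), (216, [73, 166, 225]), (218, [75, 167, 227]), (220, [82, 135, 181]), (222, [102, 163, 210]), (224, [102, 160, 208]), (226, [103, 163, 210])]
```

View pics/m15.png

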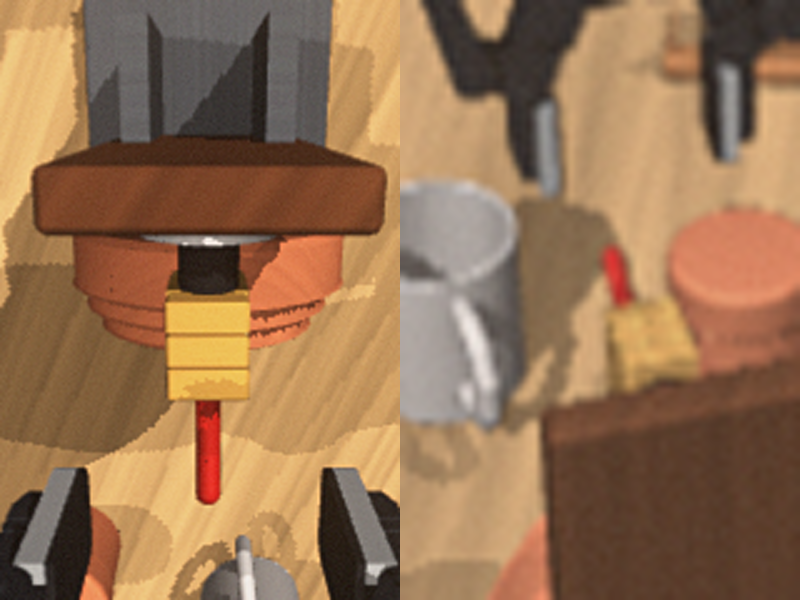

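All three eyes sit tight together on the rod against the buffer (edges at rows 181/194/206/220, as predicted). The pans are nested and square, and the gripper is clear.

```bash
python3 -c "
from station import bot
print(bot.hand_in())"
```

```text
the job is handed in; nothing more can be done
None
```

The three pans hang nested on the red hook, large then medium then small; I pressed each home with about 4.5–6 N and handed in at about 45 s, though no verdict came back.

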